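# Hook the dip basket out of its soak tank, drain it and clip it up to dry

## Task

A small steel dip basket hangs deep down in one of the two narrow soak tanks: fetch it out with the hook rod (no fingers on the basket while it is in the tank) and stand it upright on the drip mat, free of the hook. Hang the rod back in its forked stand and let go of it, then take the basket in the fingers and press it fully down, upright, into the sprung drying clip. Do not tip the basket over at any time, and leave the other lab things where they stand.

Things in the scene. Friction and masses are not known exactly. Their poses are not given: they have to be found in the camera images.
- rod_grip (a point): Centre of the black upright handle (26 x 26 mm, 48 high) on top of the loose steel hook rod, 90 g. z up along the rod, -x the way the hook points. Under the handle a square neck (11 mm) goes 14 mm down, then a round 5 mm shaft. The fork keys the neck: the rod hangs within about 0.2 rad of the stand's yaw.
- rod_hook (a point): Trough of the V-shaped hook, where a wire settles: 129 mm below rod_grip and 10 mm to -x of the rod's axis, on the centre line of the hook's 5 mm wire. The hook lies in the rod's x-z plane; its tip reaches 23.5 mm to -x from the rod's axis and 12.5 mm above this point, its underside is 3 mm below. Axes as rod_grip.
- stand_seat (a point): Forked stand (fixed): point on top of the fork, 140 mm above the worktop, where the rod's axis hangs. The handle's underside rests on two prongs, its neck in the 15 mm slot between them, open to the stand's -x; hung, rod_grip is 24 mm above this point and the hook points to the stand's -x. z up. See stand_lug.
- stand_lug (a point): Mid-way between the two prong ends, 19.5 mm to -x of stand_seat, at the top of the lugs there, 5 mm above the prongs (a back stop 15.5 mm behind stand_seat is 7 mm high): they keep the handle in. Lift the rod 10 mm or more, then draw it 40 mm to the stand's -x; it goes back the same way. Nothing stands higher; base 85 x 80 mm.
- basket_center (a point): Centre of the loose steel dip basket's round cup (34 mm diameter, 34 high, foot tapered to 25 mm over the lowest 10 mm; 60 g), 17 mm above its underside. z up, x along its two stub pins, which lie 13 mm higher and measure 50 mm over their tips. Hanging in the tank its underside is 12 mm above the worktop. The fingers can take the cup across its y.
- basket_bail (a point): Peak of the basket's wire bail (4 mm wire, centre line), 49 mm above basket_center. The bail is an arch in the basket's x-z plane, 36 mm wide at its foot, 32 mm wide 14 mm below this peak, sloping up to it from there; beneath it is open down to the cup's rim, 32 mm below the peak. The hook goes through along the basket's y.
- tank_mouth (a point): Centre of the open mouth of the clear soak tank (fixed) that holds the basket, 145 mm above the worktop. Inside 56 mm along x, 80 along y, walls 4. A ledge sticks 7 mm out of each x wall, mid-way along y, 26 mm long, top 39.5 mm above the worktop; the basket's pins rest there between low bumps, its x along the tank's x. z up.
- spare_tank_mouth (a point): The same point of the second, identical tank (fixed), which is empty.
- mat_top (a point): Centre of the top of the black drip mat (fixed slab 110 x 110 mm, 5 mm thick). z up.
- clip_seat (a point): Drying clip (fixed): centre of the top of its pedestal (60 mm along x, 22 along y, 36 above the worktop), base 105 x 70 x 8 mm. Two sprung jaws on its x sides, four round-topped pins up to 14.5 mm above this point, open 2 mm each as the basket is pressed down between them, with 5 to 18 N. The y sides are free for fingers. Seated, basket_center is 17 mm above.
- jar_mid (a point): Bystander: small clear sample jar with white cap, 33 mm diameter, 55 mm high; its centre.
- dish_mid (a point): Bystander: glass petri dish, 64 mm diameter, 18 mm high; its centre.
- vial_mid (a point): Bystander: glass vial with white cap, 29 mm diameter, 98 mm high; its centre.
- bottle_mid (a point): Bystander: clear lab bottle with screw cap, 70 mm diameter, 142 mm high; its centre. At the back.
- washer_mid (a point): Bystander: wash bottle with bent spout, 64 mm diameter, 187 mm high; its centre. At the back.
- flask_mid (a point): Bystander: small conical flask with foil cap, 64 mm diameter, 104 mm high; its centre.
Not all that is in view belongs to the job. What is shaped like the part that bears stand_seat but turquoise is not meant.

How it is judged:
By the outcome, as a careful person would: the job done as asked, in the order asked, and still so for the second after the job is handed in, with the robot touching nothing.
It also fails if it takes over 72 s, if anything falls off the work surface, if the arm or the gripper's body presses on something with over 40 N, if the wrist force passes 120 N, or if a joint passes its speed limit or range.

## Robot

A 7-joint arm with a two-finger parallel gripper is mounted at the origin on a cart in front of the work surface, level with it; the furniture and walls round the work are solid. World frame = base frame: x ahead of the robot, y to its left, z up, the work surface at z = 0. Lengths are in m, angles in rad, forces in N, time in s.
With the tool pointing down it reaches from about 0.4 to 0.85 m from the base axis. Payload 4.5 kg.
Tool frame: the origin (TCP) lies midway between the tips of the shut fingers; the grasp point (between the pads) lies 19 mm behind it; z points along the fingers, y is the direction in which the jaws open and shut (so a half turn about z gives the same grasp; the last joint's range is limited). The gripper opens to 85 mm and grips with 20 to 120 N. Pads are 22 mm wide; open, the fingers measure 114 mm over their backs; the gripper's body (76 mm by 85 mm) begins 54 mm behind the grasp point. The pads swing forward as they close: fully open they stand 13 mm farther back than shut.
Start: joints at [1.363, 0.689, -0.195, 1.565, 0.157, 0.902, -0.215], TCP at [0.15, -0.607, 0.206] pointing down, gripper open.
Joint ranges: [-3.01, 3.01], [-0.46, 2.08], [-1.47, 1.51], [0.13, 2.56], [-1, 4.14], [0.04, 2.09], [-2.66, 2.66]. Speed limits (rad/s): [2.57, 2.57, 3.14, 3.14, 3.14, 3.14, 3.14].

## Interface

Orientations are given as a rotation vector (axis times angle).
In Python, from bench import bot gives the robot as it stands.
- The arm moves only by the shell command python3 -m pendant 'ROWS' [FORCE]. ROWS is text: rows parted by semicolons, each of 5 numbers parted by spaces: the opening in per cent of the stroke, from 0 (shut) to 100 (fully open), then the shift along the world's x, y, z in mm, then the turn about the world's z in rad. A call has 1 to 5 rows; each row is the pose to reach, as a shift and turn from the pose measured when the call began; what a row does not reach only later rows make up. A row lasts 1/10 s, in which the tool goes at most 50 mm and 8.59 degrees, less where a joint would pass 70% of its speed; a pose out of reach is approached as far as the arm can. A call with a gripper value outside its range is refused whole. The fingers move at their own pace and stop on an object; FORCE is the grip in N (left out, the last holds). Time passes only in rows, so rows that repeat a pose let the fingers close. It gives the time, the measured TCP pose, the force and the opening at its end, in the units of the state.
- bot.observe(): the state, without advancing time (a new reading comes with each control period).
- bot.camera(name): name is "scene" or "side" or "wrist"; returns the picture (400x640x3 uint8, blue, green, red); there is no depth.
- bot.get_calibration(name): a dict with "vertical_fov" (degrees; the focal length in pixels is half the picture's height over the tangent of half this angle, whatever the lens; pixels are square), "cx", "cy" (the principal point, pixels), "world_from_camera" (4x4, takes a point from camera to world coordinates). Camera axes: x right, y down, z forward; pixel columns grow to the right and rows downward; lengths in m; the calibration is good to about 2 mm. A picture is of the moment at which its call begins: read the wrist's pose just before it. get_calibration takes no time and is no camera call; for the wrist camera it gives the pose at the moment of the call.
- bot.finish_job(): hands the job in, once; it reports no verdict.
The state is a dict: "t": time; "q": joint angles; "qd": joint speeds; "joint_torque": joint torques, N m; "eef_pos": TCP position; "tcp_rot": TCP orientation; "ft_force": force on the tool from outside, world axes, zero at the start; "ft_torque": the same for the moment, N m; "grip_width": finger opening in m.
Only numpy, scipy, OpenCV 4.12 (cv2) and the standard library are available. Lean on these libraries where they do the work, as an engineer would, in place of code of your own. Each camera call takes 0.05 s, during which the arm holds its last target. There are 200 camera calls.

## Working session

There is one attempt and no reset: what is moved stays moved. The work goes in short steps, Python scripts to look and compute and a shell command to move; the robot and the scene stay as the last step left them, time stands still between calls to the robot, and variables do not carry over. Pictures are saved under pics/ and viewed, about 8 in all and at most 12, crops included, and the job is handed in when it is done.

```bash
ls; mkdir -p pics; python3 - <<'E'
from bench import bot
import cv2,numpy as np
s=bot.observe();print({k:np.round(v,3).tolist() for k,v in s.items()})
for n in("scene","side"):
    im=bot.camera(n);cv2.imwrite(f"pics/{n}0.png",im)
    c=bot.get_calibration(n);print(n,c["vertical_fov"],c["cx"],c["cy"],np.round(c["world_from_camera"],3).tolist())
E
```

```text
pics
{'t': 0.0, 'q': [1.363, 0.69, -0.195, 1.566, 0.157, 0.903, -0.215], 'qd': [0.001, -0.0, -0.001, 0.001, 0.001, -0.001, -0.001], 'joint_torque': [-0.0, -53.961, -1.267, -15.854, 0.009, 0.01, -0.0], 'eef_pos': [0.149, -0.606, 0.205], 'tcp_rot': [-3.117, -0.379, 0.001], 'ft_force': [0.795, 0.303, 0.329], 'ft_torque': [-0.057, -0.035, -0.006], 'grip_width': 0.085}
scene 56.06391089650326 308.2578445086077 197.60564998499785 [[0.975, -0.104, 0.198, 0.347], [-0.223, -0.543, 0.81, -0.955], [0.023, -0.833, -0.552, 0.781], [0.0, 0.0, 0.0, 1.0]]
side 43.05544154831525 314.83469552591293 197.1820527969774 [[-0.002, -0.737, 0.676, -0.696], [-1.0, -0.01, -0.014, 0.036], [0.017, -0.676, -0.737, 1.502], [0.0, 0.0, 0.0, 1.0]]
```

View pics/scene0.png

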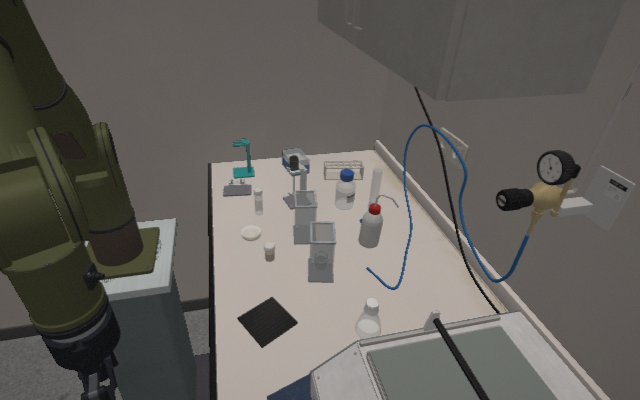

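View pics/side0.png

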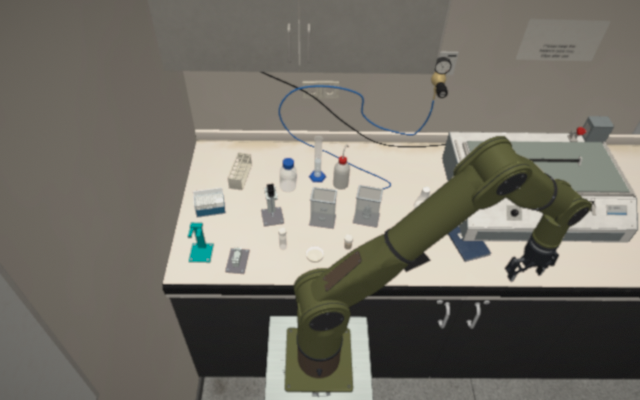

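Scene shows: the turquoise decoy stand at (245,155), grey stand with the black-handled rod at (293,163), clip at (237,188), tanks at (305,205) and (322,240), with something round in the latter at (321,258), and the black mat at (267,320). There is a blue pad too, at (290,395), which isn't the mat. Close crops next.

```bash
python3 - <<'E'
import cv2,numpy as np
a=cv2.imread("pics/scene0.png");b=cv2.imread("pics/side0.png")
A=cv2.resize(a[130:290,215:355],None,fx=3.6,fy=3.6,interpolation=cv2.INTER_CUBIC) 
B=cv2.resize(b[175:275,180:440][:, :],None,fx=3,fy=3,interpolation=cv2.INTER_CUBIC)
cv2.imwrite("pics/cA.png",A);cv2.imwrite("pics/cB.png",B);print(A.shape,B.shape)
E
```

```text
(576, 504, 3) (300, 780, 3)
```

View pics/cA.png

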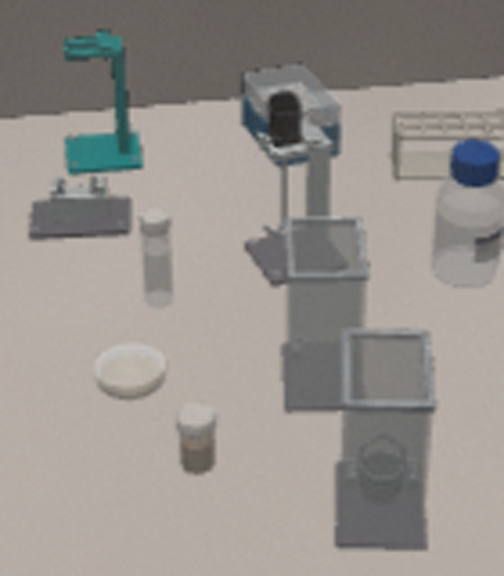

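View pics/cB.png

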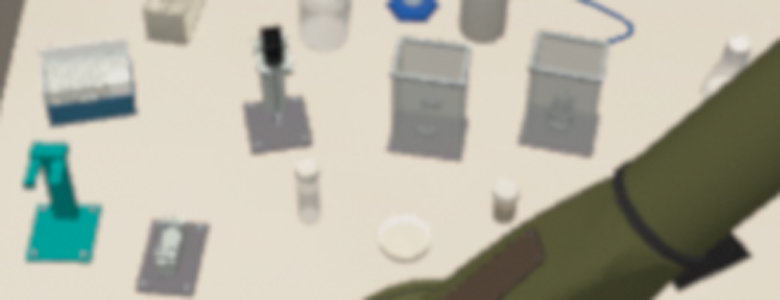

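Crop: one basket is clearly visible in the near/right tank (crop A (381,470)). The other tank shows only ledges and faint marks (crop B (428,115)), which I'll check with the wrist camera. Rod on the grey stand, handle top at A (285,95) / B (271,30).

```bash
cat >h.py <<'E'
import numpy as np,cv2
from bench import bot
def ray(c,uv):
    f=200/np.tan(np.radians(c["vertical_fov"])/2);T=np.array(c["world_from_camera"])
    d=T[:3,:3]@np.array([(uv[0]-c["cx"])/f,(uv[1]-c["cy"])/f,1.]);return T[:3,3],d
def onz(c,uv,z):
    o,d=ray(c,uv);return o+d*(z-o[2])/d[2]
def proj(c,p):
    f=200/np.tan(np.radians(c["vertical_fov"])/2);T=np.linalg.inv(np.array(c["world_from_camera"]))
    q=T[:3,:3]@np.array(p)+T[:3,3];return np.array([c["cx"]+f*q[0]/q[2],c["cy"]+f*q[1]/q[2]])
def two(r1,r2):
    A=[];b=[]
    for o,d in(r1,r2):
        d=d/np.linalg.norm(d);P=np.eye(3)-np.outer(d,d);A.append(P);b.append(P@o)
    return np.linalg.lstsq(np.vstack(A),np.hstack(b),rcond=None)[0]
def quad(P):
    P=np.array(P)[:,:2];e=[P[(i+1)%4]-P[i] for i in range(4)]
    return np.round(P.mean(0),4),[round(float(np.linalg.norm(x)),3) for x in e],[round(float(np.arctan2(x[1],x[0])),2) for x in e]
E
python3 - <<'E'
from h import *
S=bot.get_calibration("scene");D=bot.get_calibration("side")
a=lambda l:[(x/3.6+215,y/3.6+130) for x,y in l]
b=lambda l:[(x/3+180,y/3+175) for x,y in l]
def q(n,c,l,z):print(n,*quad([onz(c,p,z) for p in l]))
q("tank sc",S,a([(346,330),(431,332),(435,407),(342,405)]),.145)
q("tank sd",D,b([(538,33),(606,42),(602,82),(528,70)]),.145)
q("spare sc",S,a([(290,219),(363,219),(368,276),(287,275)]),.145)
q("spare sd",D,b([(400,39),(469,45),(466,83),(393,74)]),.145)
q("clip sc",S,a([(35,198),(130,195),(131,233),(30,237)]),.008)
q("clip sd",D,b([(153,220),(208,224),(194,295),(137,288)]),.008)
q("standbase sd",D,b([(245,102),(303,97),(311,148),(251,153)]),.008)
q("mat sc",S,[(267,298),(297,320),(266,343),(238,320)],.005)
print("handle",onz(S,a([(285,95)])[0],.188),onz(D,b([(271,30)])[0],.188),two(ray(S,a([(285,95)])[0]),ray(D,b([(271,30)])[0])))
for n,u,v in(("jar",(197,410),(505,187)),("dish",(130,370),(404,237)),("vial",(155,215),(307,170)),("bottle",(475,160),(324,-40)),("basket",(381,470),(563,110))):
    print(n,np.round(two(ray(S,a([u])[0]),ray(D,b([v])[0])),3))
print("flask",onz(S,(371,305),.1),"washer",onz(S,(375,209),.15))
from scipy.spatial.transform import Rotation as R
s=bot.observe();print(R.from_rotvec(s["tcp_rot"]).as_matrix().round(3))
c=bot.get_calibration("wrist");T=np.array(c["world_from_camera"]);print(c["vertical_fov"],c["cx"],c["cy"],T.round(3))
E
```

```text
tank sc [ 0.5763 -0.1928] [0.066, 0.089, 0.067, 0.09] [-0.23, -1.82, 2.91, 1.31]
tank sd [ 0.5686 -0.1897] [0.084, 0.067, 0.09, 0.064] [-1.74, 2.98, 1.37, -0.25]
spare sc [ 0.5666 -0.0247] [0.064, 0.087, 0.067, 0.086] [-0.19, -1.77, 2.93, 1.35]
spare sd [ 0.5604 -0.0228] [0.085, 0.063, 0.089, 0.059] [-1.68, 3.05, 1.42, -0.14]
clip sc [0.3712 0.2826] [0.102, 0.076, 0.103, 0.077] [-0.13, -1.66, 3.03, 1.46]
clip sd [0.3645 0.2846] [0.067, 0.103, 0.068, 0.099] [-1.65, 3.07, 1.44, -0.08]
standbase sd [0.5714 0.1715] [0.076, 0.087, 0.076, 0.087] [-1.44, -2.98, 1.69, 0.16]
mat sc [ 0.4005 -0.3358] [0.107, 0.098, 0.099, 0.098] [-0.93, -2.61, 2.21, 0.61]
handle [0.56890219 0.17319693 0.188     ] [0.5669853  0.17102755 0.188     ] [0.56793592 0.17126656 0.18828537]
jar [ 0.439 -0.111  0.055]
dish [0.395 0.009 0.01 ]
vial [0.433 0.126 0.095]
bottle [0.745 0.115 0.133]
basket [ 0.574 -0.193  0.04 ]
flask [ 0.63334336 -0.419921    0.1       ] washer [ 0.75183956 -0.12487431  0.15      ]
[[ 0.971  0.24  -0.001]
 [ 0.24  -0.971  0.002]
 [-0.    -0.002 -1.   ]]
70.42639556532939 316.3252607823477 195.70676803410933 [[ 0.24  -0.926 -0.292  0.224]
 [-0.971 -0.229 -0.071 -0.587]
 [-0.002  0.3   -0.954  0.373]
 [ 0.     0.     0.     1.   ]]
```

```bash
python3 -m pendant '100 0 0 50 0;100 0 0 100 0;100 25 25 140 0;100 60 60 140 0;100 95 95 140 0'
python3 -m pendant '100 35 35 0 0;100 70 70 0 0;100 105 105 0 0;100 140 140 0 0;100 175 175 0 0'
python3 -m pendant '100 35 35 0 0;100 70 70 0 0;100 105 105 0 0;100 140 140 0 0;100 140 175 0 0'
python3 -c "
from h import *
print(bot.observe()['q'])"
```

```text
t: 0.6
eef_pos: [0.2444, -0.5119, 0.3468]
tcp_rot: [3.118, 0.376, 0.002]
ft_force: [1.2, -0.3, -0.2]
grip_width: 0.0857
t: 1.1
eef_pos: [0.4202, -0.3352, 0.3465]
tcp_rot: [3.118, 0.375, 0.001]
ft_force: [0.6, -1.4, -0.0]
grip_width: 0.0855
t: 1.6
eef_pos: [0.5639, -0.1567, 0.3452]
tcp_rot: [-3.117, -0.38, -0.003]
ft_force: [-0.8, 1.4, 0.1]
grip_width: 0.0854
[ 0.36053671  0.50456264 -0.28476624  1.48210315  0.14605702  1.17404591
 -1.27493649]
```

```bash
cat >>h.py <<'E'
import json
def snap(n,cam="wrist"):
    c=bot.get_calibration(cam);im=bot.camera(cam);cv2.imwrite(f"pics/{n}.png",im)
    c={k:np.array(v).tolist() for k,v in c.items() if k in("vertical_fov","cx","cy","world_from_camera")}
    json.dump(c,open(f"pics/{n}.json","w"));return im,c
def cal(n):return json.load(open(f"pics/{n}.json"))
E
python3 - <<'E'
from h import *
snap("w1");print(bot.observe()["eef_pos"])
E
python3 -m pendant '100 0 50 -20 -.03;100 0 100 -20 -.06;100 0 150 -20 -.08;100 0 200 -20 -.08;100 0 250 -20 -.08'
python3 -m pendant '100 -10 40 0 0;100 -20 65 0 0;100 -20 65 0 0;100 -20 65 0 0'
python3 - <<'E'
from h import *
snap("w2");print(bot.observe()["eef_pos"],bot.observe()["q"])
E
```

```text
[ 0.56227228 -0.14856132  0.3457214 ]
t: 2.15
eef_pos: [0.5616, 0.0884, 0.3254]
tcp_rot: [-3.124, -0.268, -0.001]
ft_force: [1.1, 0.0, 0.8]
grip_width: 0.0856
t: 2.55
eef_pos: [0.5413, 0.153, 0.3252]
tcp_rot: [-3.124, -0.27, 0.0]
ft_force: [0.9, -0.9, -0.8]
grip_width: 0.0852
[0.54179153 0.15176428 0.32516648] [-0.17228281  0.48519159 -0.29344468  1.58384608  0.14720208  1.09299443
 -1.90231479]
```

View pics/w1.png

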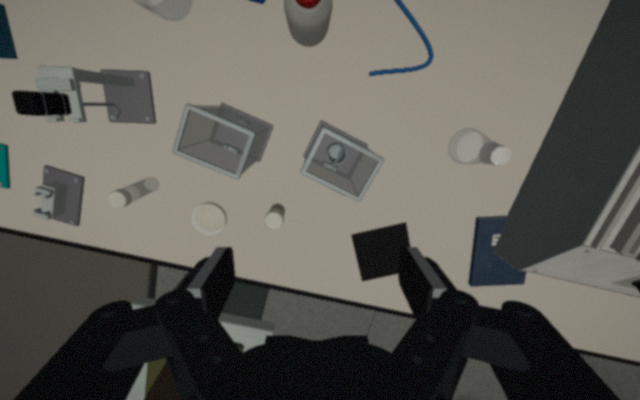

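View pics/w2.png

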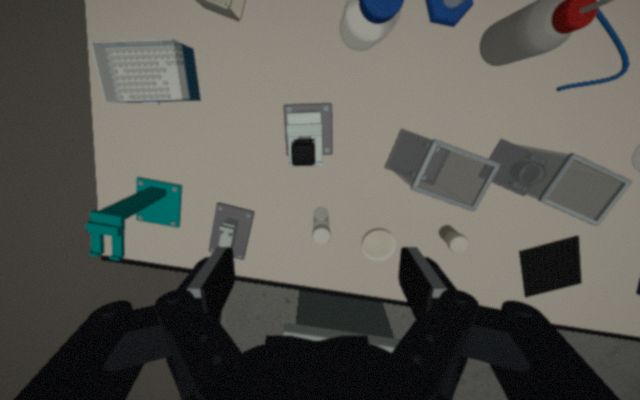

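w1: basket (round, 336,152) confirmed in the right tank, spare (215,140) empty. w2: the black handle top on the grey fork at (303,152), base (307,128), clip (232,230), turquoise decoy at (110,235).

```bash
python3 - <<'E'
from h import *
c=cal("w2");im=cv2.imread("pics/w2.png")
roi=im[130:175,280:330];m=(roi.max(2)<45).astype(np.uint8)
n,l,st,ce=cv2.connectedComponentsWithStats(m);k=1+st[1:,4].argmax();print(st[k],ce[k])
r=cv2.minAreaRect(cv2.findContours((l==k).astype(np.uint8),0,2)[0][0]);print(r)
bx=cv2.boxPoints(r)+[280,130];print(bx,quad([onz(c,p,.188) for p in bx]))
print("ctr",onz(c,ce[k]+[280,130],.188))
print("base",quad([onz(c,p,.008) for p in[(283,103),(331,102),(333,154),(287,155)]]))
print("clip",quad([onz(c,p,.008) for p in[(214,203),(254,209),(247,259),(210,250)]]))
c1=cal("w1")
print("tank",quad([onz(c1,p,.145) for p in[(320,122),(384,158),(360,200),(300,166)]]))
print("tank w2",quad([onz(c,p,.145) for p in[(570,154),(630,182),(598,224),(542,192)]]))
print("mat w2",quad([onz(c,p,.005) for p in[(519,249),(579,236),(581,286),(525,297)]]))
print("bask",onz(c1,(336,152),.046))
big=np.hstack([cv2.resize(im[90:180,260:350],None,fx=4.4,fy=4.4,interpolation=2),cv2.resize(cv2.imread("pics/w1.png")[110:210,290:390],(396,396),interpolation=2)]);cv2.imwrite("pics/c2.png",big)
E
```

```text
[ 12   9  22  26 521] [22.80998081 21.9462572 ]
((22.5, 21.5), (25.0, 21.0), 90.0)
[[292. 139.]
 [313. 139.]
 [313. 164.]
 [292. 164.]] (array([0.5691, 0.1744]), [0.022, 0.027, 0.023, 0.027], [-1.4, -2.97, 1.74, 0.15])
ctr [0.56886162 0.17406689 0.188     ]
base (array([0.5793, 0.1754]), [0.078, 0.085, 0.079, 0.085], [-1.38, -2.91, 1.77, 0.22])
clip (array([0.3714, 0.2872]), [0.073, 0.105, 0.072, 0.097], [-1.56, 3.12, 1.47, -0.01])
tank (array([ 0.5794, -0.1858]), [0.095, 0.064, 0.094, 0.062], [-1.83, 2.92, 1.29, -0.19])
tank w2 (array([ 0.5778, -0.1849]), [0.092, 0.062, 0.095, 0.053], [-1.79, 2.93, 1.26, -0.26])
mat w2 (array([ 0.4002, -0.3331]), [0.11, 0.114, 0.109, 0.114], [-1.15, -2.67, 1.99, 0.49])
bask [ 0.57792087 -0.18572825  0.046     ]
```

View pics/c2.png

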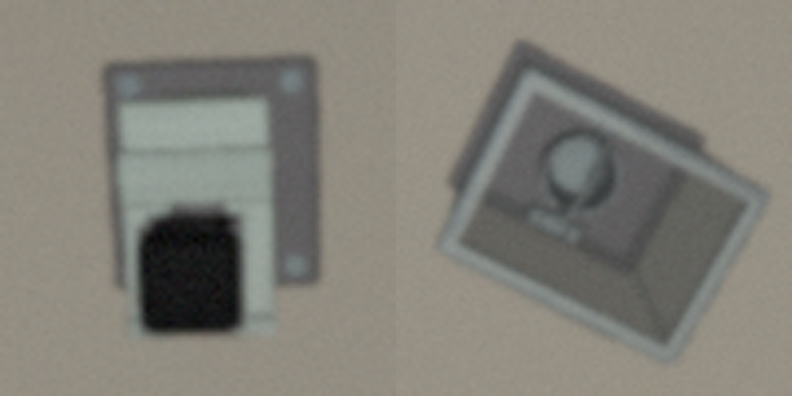

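c2: the handle sits in the fork with the post behind (+x), and the basket hangs in its tank with the bail along tank x. Grasp the rod.

```bash
python3 -m pendant '100 14 11 -40 0;100 27 21 -80 0;100 27 21 -120 0;100 27 21 -160 0;100 27 21 -177 0'
python3 -m pendant '100 0 0 0 0;0 0 0 0 0;0 0 0 0 0;0 0 0 0 0;0 0 0 0 0' 60
```

```text
t: 3.1
eef_pos: [0.5672, 0.169, 0.1441]
tcp_rot: [-3.129, -0.261, 0.01]
ft_force: [-0.7, -0.2, 0.1]
grip_width: 0.0854
t: 3.6
eef_pos: [0.568, 0.1694, 0.1453]
tcp_rot: [-3.128, -0.261, 0.006]
ft_force: [-0.0, 0.8, 0.3]
grip_width: 0.0283
```

```bash
python3 -m pendant '0 0 0 0 0;0 0 0 0 0'
python3 -m pendant '0 0 0 8 0;0 0 0 16 0;0 0 0 20 0;0 0 0 20 0'
```

```text
t: 3.8
eef_pos: [0.5682, 0.1695, 0.1458]
tcp_rot: [-3.128, -0.261, 0.005]
ft_force: [-0.7, -0.8, -0.2]
grip_width: 0.0248
t: 4.2
eef_pos: [0.5688, 0.1697, 0.1668]
tcp_rot: [-3.128, -0.261, 0.002]
ft_force: [-0.0, -0.1, -0.9]
grip_width: 0.0247
```

```bash
python3 -m pendant '0 -15 -3 0 0;0 -30 -5 0 0;0 -45 -8 0 0;0 -50 -9 0 0'
python3 -m pendant '0 0 0 40 0;0 0 0 80 0;0 0 0 120 0;0 0 0 146 0;0 0 -20 146 .1'
python3 -m pendant '0 5 -40 0 .14;0 15 -80 0 .28;0 25 -120 0 .42;0 35 -160 0 .56;0 45 -200 0 .7'
python3 -m pendant '0 10 -40 0 .14;0 17 -70 0 .28;0 17 -85 0 .36;0 17 -88 0 .36;0 17 -88 0 .36'
python3 - <<'E'
from h import *
snap("w3");o=bot.observe();print(o["eef_pos"],o["tcp_rot"],o["q"])
E
```

```text
t: 4.6
eef_pos: [0.5171, 0.1603, 0.1667]
tcp_rot: [-3.128, -0.262, 0.005]
ft_force: [0.2, 0.5, -0.8]
grip_width: 0.0246
t: 5.1
eef_pos: [0.5197, 0.1448, 0.3172]
tcp_rot: [-3.105, -0.428, -0.011]
ft_force: [0.5, 0.1, -1.3]
grip_width: 0.0247
t: 5.6
eef_pos: [0.5653, -0.0572, 0.3173]
tcp_rot: [-2.765, -1.473, -0.007]
ft_force: [0.2, -0.3, -0.1]
grip_width: 0.0249
t: 6.1
eef_pos: [0.5823, -0.1451, 0.3171]
tcp_rot: [-2.458, -1.94, -0.005]
ft_force: [0.3, 0.5, -0.3]
grip_width: 0.0245
[ 0.58240035 -0.14382182  0.31736943] [-2.45594843 -1.94278499 -0.00590345] [ 0.49447573  0.59082223 -0.58236395  1.46945579  0.32593103  1.18417361
 -0.3660572 ]
```

View pics/w3.png

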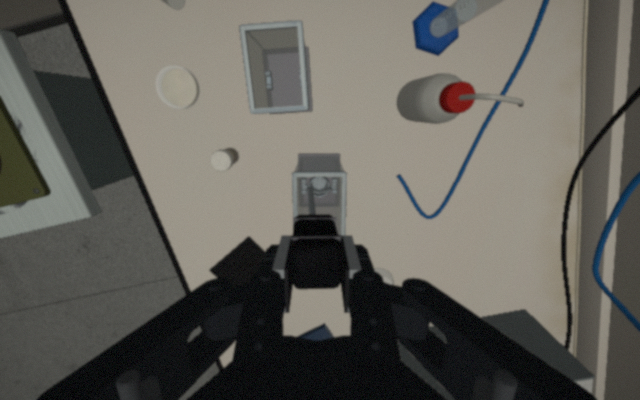

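w3: the tank is directly ahead, rim from (292,172) to (346,172), basket at (320,183), rod handle in the fingers at (316,260). Zoom in to align.

```bash
python3 - <<'E'
from h import *
im=cv2.imread("pics/w3.png");cv2.imwrite("pics/c3.png",cv2.resize(im[145:245,275:365],None,fx=6,fy=6,interpolation=2))
E
```

```text
(no output)
```

View pics/c3.png

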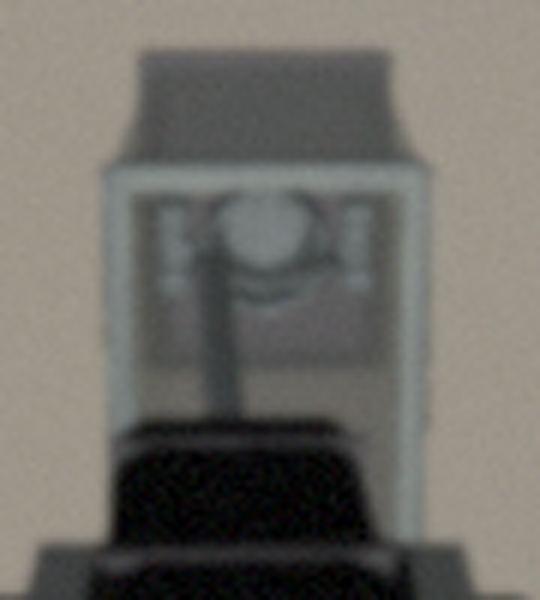

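```bash
python3 - <<'E'
from h import *
c=cal("w3");g=lambda x,y,z:onz(c,(x/6+275,y/6+145),z)
TL,TR=g(108,168,.145),g(428,165,.145)
e=(TR-TL)[:2];print("TL,TR",TL,TR,"w",np.hypot(*e),"yaw",np.arctan2(e[1],e[0]))
L2,R2=g(117,420,.145),g(412,530,.145);print("side dirs",np.arctan2(*(TL-L2)[1::-1]),np.arctan2(*(TR-R2)[1::-1]))
ex=e/np.hypot(*e);ey=np.array([-ex[1],ex[0]])
print("ctr rim",(TL+TR)[:2]/2-.044*ey)
l,r=g(175,240,.0395),g(357,242,.0395);print("ledge ctr",(l+r)/2,np.hypot(*(r-l)[:2]),"yaw",np.arctan2(*(r-l)[1::-1]))
print("cup disc",g(265,228,.015))
b=g(212,255,.206);t=np.array([.5824,-.1438]);print("shaft bottom",b)
for n,p in(("shaft",b[:2]),):print((p-t)@ex,(p-t)@ey)
E
```

```text
TL,TR [ 0.5541532  -0.13678259  0.145     ] [ 0.61781485 -0.151231    0.145     ] w 0.0652806491949149 yaw -0.2231755412862977
side dirs 1.347798865338473 1.3247384124562271
ctr rim [ 0.57624561 -0.18691557]
ledge ctr [ 0.57607919 -0.18651745  0.0395    ] 0.04929558978612341 yaw -0.24383794691290983
cup disc [ 0.57530358 -0.18906404  0.015     ]
shaft bottom [ 0.57594905 -0.14370586  0.206     ]
-0.006311800558483986 -0.0013359693986672826
```

```bash
python3 -m pendant '0 4 -6 0 0;0 8 -12 0 0;0 8 -12 0 0;0 8 -12 0 0'
python3 -m pendant '0 0 0 -30 0;0 0 0 -60 0;0 0 0 -95 0;0 0 0 -95 0;0 0 0 -95 0'
python3 - <<'E'
from h import *
im,c=snap("w4");s,_=snap("s4","scene");o=bot.observe();print(o["eef_pos"],o["tcp_rot"])
cv2.imwrite("pics/c4.png",np.hstack([cv2.resize(im[130:250,260:380],(396,396),interpolation=2),cv2.resize(s[205:285,280:360],(396,396),interpolation=2)]))
E
```

```text
t: 6.55
eef_pos: [0.5905, -0.1557, 0.3173]
tcp_rot: [-2.456, -1.943, -0.006]
ft_force: [0.4, 0.1, -0.8]
grip_width: 0.0248
t: 7.05
eef_pos: [0.5907, -0.1553, 0.2227]
tcp_rot: [-2.455, -1.943, -0.006]
ft_force: [-0.2, 0.3, 0.9]
grip_width: 0.0248
[ 0.59211392 -0.15536188  0.22441539] [-2.45782992 -1.94416933 -0.0103575 ]
```

View pics/c4.png

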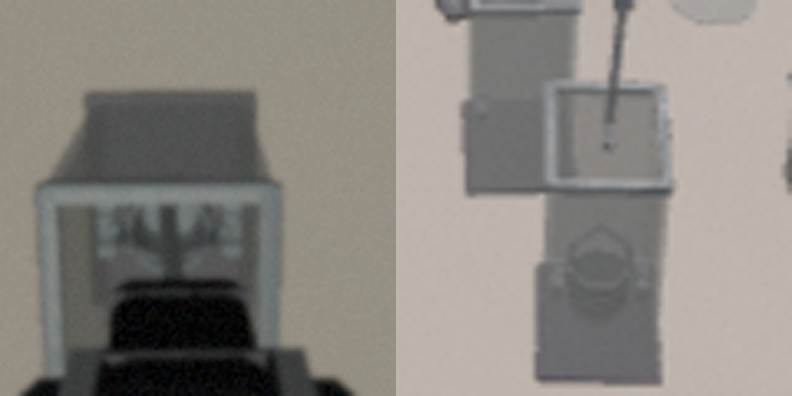

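c4: shaft centred on the bail sideways (left crop, 172 vs 170). In the scene crop the hook at (607,148) lies behind the bail peak (600,232), slight lean to the left. Descend.

```bash
python3 -m pendant '0 0 0 -15 0;0 0 0 -30 0;0 0 0 -45 0;0 0 0 -58 0;0 0 0 -58 0'
python3 -m pendant '0 0 0 0 0;0 0 0 0 0'
python3 - <<'E'
from h import *
s,c=snap("s5","scene");d,_=snap("d5","side");o=bot.observe();print(o["eef_pos"],o["tcp_rot"])
f=lambda z,ex,ey:proj(c,[.5762+.973*ex+.231*ey,-.1867-.231*ex+.973*ey,z])
def g(p):return np.round((p-[290,205])*8).tolist()
print("bail peak exp",g(f(.078,0,0)),"hook trough exp ey=22",g(f(.054,0,.022)),"tip exp",g(f(.0665,0,.0085)),"shaft bottom",g(f(.054,0,.032)))
cv2.imwrite("pics/c5.png",cv2.resize(s[205:280,290:360],None,fx=8,fy=8,interpolation=2))
E
```

```text
t: 7.65
eef_pos: [0.5917, -0.1555, 0.1659]
tcp_rot: [-2.457, -1.944, -0.009]
ft_force: [-0.8, 0.3, -0.1]
grip_width: 0.0247
t: 7.85
eef_pos: [0.5925, -0.1554, 0.1671]
tcp_rot: [-2.458, -1.944, -0.011]
ft_force: [0.1, 0.3, -0.8]
grip_width: 0.0247
[ 0.59233745 -0.15544681  0.1668371 ] [-2.45831602 -1.94428148 -0.01060007]
bail peak exp [250.0, 354.0] hook trough exp ey=22 [246.0, 364.0] tip exp [248.0, 363.0] shaft bottom [245.0, 346.0]
```

View pics/c5.png

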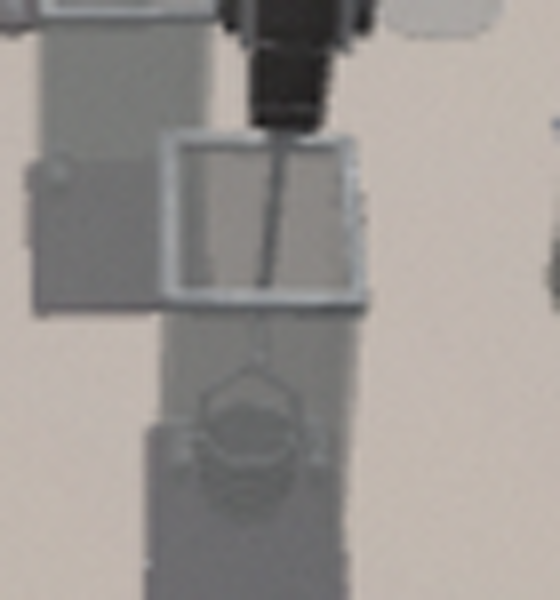

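```bash
python3 - <<'E'
from h import *
c=cal("s5")
def f(z,ex,ey):return np.round((proj(c,[.5762+.973*ex+.231*ey,-.1867-.231*ex+.973*ey,z])-[290,205])*8).tolist()
print("rim FL,FR,BL,BR",[f(.145,a*.032,b*.044) for a,b in((-1,-1),(1,-1),(-1,1),(1,1))])
print("ledge L/R ends",[f(.0395,a,b) for a in(-.024,.024) for b in(-.013,.013)],"cup rim front/back",f(.046,0,-.017),f(.046,0,.017),"L/R",f(.046,-.017,0),f(.046,.017,0),"bailfeet",f(.046,-.018,0),f(.046,.018,0),"peak",f(.078,0,0))
im=cv2.imread("pics/s5.png")[236:262,308:336]
im=cv2.cvtColor(im,cv2.COLOR_BGR2GRAY);im=cv2.createCLAHE(6,(2,2)).apply(cv2.resize(im,None,fx=22,fy=22,interpolation=2))
cv2.imwrite("pics/c6.png",im)
E
```

```text
rim FL,FR,BL,BR [[164.0, 287.0], [359.0, 291.0], [164.0, 124.0], [347.0, 129.0]]
ledge L/R ends [[179.0, 459.0], [179.0, 409.0], [314.0, 463.0], [311.0, 413.0]] cup rim front/back [247.0, 455.0] [245.0, 390.0] L/R [199.0, 421.0] [294.0, 423.0] bailfeet [196.0, 421.0] [297.0, 423.0] peak [250.0, 354.0]
```

View pics/c6.png

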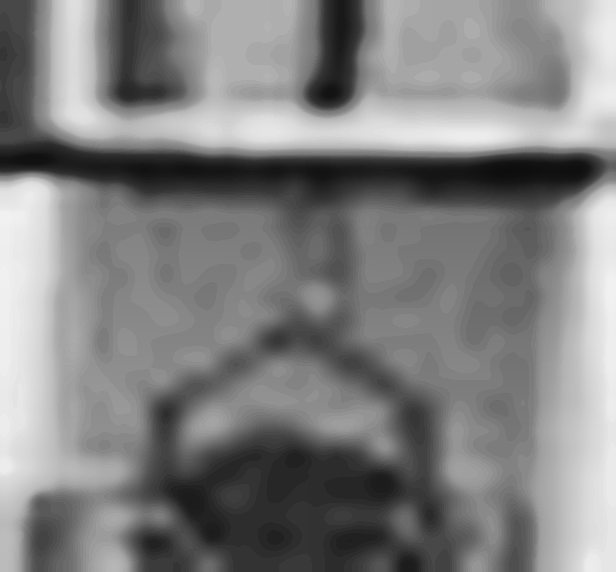

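c6: hook tip glint at scene px (322.5,249.5), just behind and slightly above the bail peak (321.5,251.5), ~4 mm to the right. It needs ~4 mm down and 3 mm to -x before passing under.

```bash
python3 -m pendant '0 -2 0 -2 0;0 -4 1 -4.5 0;0 -4 1 -4.5 0'
python3 -m pendant '0 -1 -5 0 0;0 -2 -10 0 0;0 -2 -10 0 0'
python3 -m pendant '0 -1 -4 0 0;0 -2 -8 0 0;0 -3 -12 0 0;0 -3 -12 0 0'
python3 - <<'E'
from h import *
s,c=snap("s7","scene");o=bot.observe();print(o["eef_pos"],o["ft_force"])
d=(o["eef_pos"]-np.array([.5762,-.1867,0]))[:2];print("ex,ey",d@[.973,-.231],d@[.231,.973])
im=cv2.cvtColor(s[236:262,308:336],cv2.COLOR_BGR2GRAY);im=cv2.createCLAHE(6,(2,2)).apply(cv2.resize(im,None,fx=22,fy=22,interpolation=2))
cv2.imwrite("pics/c7.png",im)
E
```

```text
t: 8.25
eef_pos: [0.5876, -0.1546, 0.162]
tcp_rot: [-2.458, -1.944, -0.009]
ft_force: [-0.9, -0.2, -0.6]
grip_width: 0.0247
t: 8.55
eef_pos: [0.5853, -0.1663, 0.1619]
tcp_rot: [-2.46, -1.942, -0.007]
ft_force: [-0.2, 0.3, 0.0]
grip_width: 0.0245
t: 8.95
eef_pos: [0.582, -0.1794, 0.1618]
tcp_rot: [-2.462, -1.941, -0.007]
ft_force: [-0.6, -0.5, -1.3]
grip_width: 0.0245
[ 0.58212635 -0.17880226  0.1618241 ] [ 0.16260046  0.56432027 -0.77293632]
ex,ey 0.003941964444933022 0.009053489423533387
```

```bash
python3 -m pendant '0 0 0 5 0;0 0 0 10 0;0 0 0 15 0;0 0 0 20 0;0 0 0 25 0'
python3 -m pendant '0 0 0 7 0;0 0 0 15 0;0 0 0 15 0'
python3 - <<'E'
from h import *
s,c=snap("s8","scene");o=bot.observe();print(o["eef_pos"],o["ft_force"])
for n in("s5","s7","s8"):
    g=cv2.cvtColor(cv2.imread(f"pics/{n}.png"),6);print(n);print(g[240:272:2,308:336:2])
E
```

```text
t: 9.5
eef_pos: [0.5822, -0.1787, 0.1874]
tcp_rot: [-2.461, -1.941, -0.007]
ft_force: [-0.4, 0.8, -2.3]
grip_width: 0.0246
t: 9.8
eef_pos: [0.5831, -0.1787, 0.2039]
tcp_rot: [-2.463, -1.942, -0.01]
ft_force: [0.4, -0.3, -1.0]
grip_width: 0.0245
[ 0.58269136 -0.17871136  0.20315405] [-0.82415278  0.12503609 -0.91266137]
s5
[[111 141 132 110 123 137 135  99 135 136 136 135 128 154]
 [111 110 129 130 135 144 152 147 149 155 158 155 142 146]
 [153 138 116 105 106 105 105  98 108 107  99  96  99 110]
 [184 143 121 120 120 119 118 116 121 120 119 118 116 147]
 [185 143 121 121 120 119 120 115 119 119 119 116 119 150]
 [185 134 120 120 120 120 117 115 118 120 119 116 119 151]
 [185 133 120 120 120 111 118 115 108 119 119 117 120 157]
 [184 131 119 117 111 119 119 119 119 106 117 114 120 158]
 [182 133 118 114 113 105 103 105 109 109 119 116 121 167]
 [156 115 118 108  98 105 101 102 101 104 112 116 125 175]
 [131 108 121 103 108 102 100 103 100 109 108 118 120 176]
 [129 110 120 106  99 110 111 112 108  98 113 121 122 186]
 [129 106 102 105  98  97  95  94  99  96 104 104 122 185]
 [129 108
[... 1364 characters left out ...]
1 119 118 109 118 118 116 118 114 109 115 119 147]
 [185 135 121 115 112 103 102 103 104 114 111 115 117 148]
 [183 131 119 112 104 104 102 103 103 101 111 116 119 158]
 [183 132 116 110 112 102 105 103 102 107 106 113 120 158]
 [180 131 118 119  95 106 109 107 104  98 118 116 120 167]
 [155 114 116 110  94  99  97  95 101 100 114 115 123 175]
 [129 111 123 109  96 101  95  97 100  98 106 118 117 174]
 [129 109 120 106 107 100  97  98 100 105 111 120 121 185]
 [130 107 102 109 107 107 103 103 107 108 103  99 123 183]
 [129 109 108 108 109 109 108 107 108 107 104 105 120 184]
 [130 109 108 108 108 109 108 107 109 107 108 106 125 185]
 [129 110 108 109 108 107 107 106 106 108 105 107 127 184]]
```

```bash
python3 -m pendant '0 0 0 12 0;0 0 0 25 0;0 0 0 37 0;0 0 0 50 0;0 0 0 50 0'
python3 -m pendant '0 0 0 15 0;0 0 0 30 0;0 0 0 45 0;0 0 0 60 0;0 0 0 60 0'
python3 -m pendant '0 0 0 12 0;0 0 0 25 0;0 0 0 40 0;0 0 0 40 0;0 0 0 40 0'
python3 - <<'E'
from h import *
s,c=snap("s9","scene");d,cd=snap("d9","side");o=bot.observe();p=o["eef_pos"];print(p,o["tcp_rot"],o["ft_force"])
# difference to s5 around expected basket
for n,ref,im,c in(("scene","s5",s,c),("side","d5",d,cd)):
    r=cv2.imread(f"pics/{ref}.png");e=np.round(proj(c,[.5762,-.1867,.19])).astype(int);print(n,"exp center",e)
    g=cv2.cvtColor(im,6);x,y=e;print(g[y-20:y+14:2,x-16:x+18:2])
E
```

```text
t: 10.35
eef_pos: [0.5843, -0.1787, 0.2558]
tcp_rot: [-2.465, -1.944, -0.014]
ft_force: [0.9, 0.3, -1.1]
grip_width: 0.0245
t: 10.85
eef_pos: [0.5854, -0.1786, 0.3176]
tcp_rot: [2.467, 1.945, 0.018]
ft_force: [-0.4, 0.2, -1.8]
grip_width: 0.0249
t: 11.35
eef_pos: [0.5852, -0.1786, 0.3572]
tcp_rot: [-2.467, -1.945, -0.017]
ft_force: [0.0, -0.3, -1.8]
grip_width: 0.0246
[ 0.5847449  -0.17869008  0.35653915] [-2.46603806 -1.94453985 -0.01565617] [-1.13973224 -0.50537257 -0.99826343]
scene exp center [323 217]
[[121 133 134 131 157 176 177 176 174 139 177 177 178 177 149 134 134]
 [111 134 131 128 153 175 176 148 105 107 102 159 179 178 150 145 149]
 [111 119 133 127 154 174 139 140 175 173 178 119 145 179 155 158 162]
 [112 108 116 129 134 120 119 176 177 180 179 178  94 178 155 162 161]
 [117 131 138 139 142 144 123 117  98  98  97 148 107 180 167 162 163]
 [ 99 100  97  98  97 127 104  89  89  89  89  88 105 180 177 159 162]
 [118 119 118 116 120 110 113  89  89  91  90  95 100 110 180 179 175]
 [119 119 118 117 130 171  80  90 113 123 118  86 112 181 180 179 179]
 [119 119 117 117 13
[... 1153 characters left out ...]
 74  78  78  80  79  81  80  80  80  79  77  76  74  71  69]
 [ 70  74  76  77  79  79  80  80  80  80  80  78  77  75  73  70  67]
 [ 71  74  76  78  79  80  81  81  81  80  78  78  76  73  72  70  65]
 [ 73  75  77  78  79  80  81  81  81  80  79  77  75  74  70  68  64]
 [ 73  76  78  79  78  79  81  81  81  79  78  77  75  73  70  67  62]
 [ 74  77  78  80  80  80  81  81  80  79  77  76  74  72  68  65  61]
 [ 76  77  79  80  81  81  81  81  79  78  76  76  74  72  68  63  66]
 [ 75  78  80  80  81  81  81  80  80  78  75  75  73  70  66  62  92]
 [ 77  79  79  80  80  81  81  80  79  78  76  74  71  68  64  61 130]
 [ 77  78  80  80  81  80  81  80  78  77  75  73  71  67  63  66 175]]
```

Numeric check: cup left the tank and hangs above the rim. Carry it gently to the mat.

```bash
python3 -m pendant '0 -8 -6 0 0;0 -20 -17 0 0;0 -36 -30 0 0;0 -54 -45 0 0;0 -72 -60 0 0'
python3 -m pendant '0 -18 -15 0 0;0 -36 -30 0 0;0 -54 -45 0 0;0 -70 -58 0 0;0 -82 -68 0 0'
python3 -m pendant '0 -8 -6 0 0;0 -13 -11 0 0;0 -16 -13 0 0;0 -16 -13 0 0;0 -16 -13 0 0'
python3 -m pendant '0 0 0 0 0;0 0 0 0 0;0 0 0 0 0;0 0 0 0 0;0 0 0 0 0'
python3 -m pendant '0 0 0 -20 0;0 0 0 -40 0;0 0 0 -60 0;0 0 0 -80 0;0 0 0 -100 0'
python3 - <<'E'
from h import *
o=bot.observe();print(o["eef_pos"],o["tcp_rot"])
E
```

```text
t: 11.95
eef_pos: [0.5105, -0.2405, 0.3562]
tcp_rot: [-2.467, -1.943, -0.013]
ft_force: [-0.0, 0.2, -2.1]
grip_width: 0.025
t: 12.45
eef_pos: [0.4254, -0.3107, 0.3559]
tcp_rot: [-2.47, -1.938, -0.01]
ft_force: [-0.2, -0.6, -0.3]
grip_width: 0.0246
t: 12.95
eef_pos: [0.41, -0.3231, 0.356]
tcp_rot: [-2.469, -1.94, -0.011]
ft_force: [-0.1, 0.5, -0.6]
grip_width: 0.0245
t: 13.45
eef_pos: [0.41, -0.323, 0.356]
tcp_rot: [-2.469, -1.94, -0.011]
ft_force: [-0.6, -0.5, -2.0]
grip_width: 0.0248
t: 13.95
eef_pos: [0.4101, -0.3231, 0.2553]
tcp_rot: [-2.469, -1.94, -0.011]
ft_force: [0.4, -0.9, -0.9]
grip_width: 0.0248
[ 0.41013653 -0.32314738  0.2552708 ] [-2.46924525 -1.93996935 -0.01111397]
```

```bash
python3 -m pendant '0 0 0 -20 0;0 0 0 -40 0;0 0 0 -56 0;0 0 0 -62 0;0 0 0 -62 0'
python3 -m pendant '0 0 0 0 0;0 0 0 0 0;0 0 0 0 0;0 0 0 0 0;0 0 0 0 0'
python3 -m pendant '0 0 0 -5 0;0 0 0 -10 0;0 0 0 -14 0;0 0 0 -18 0;0 0 0 -18 0'
python3 - <<'E'
from h import *
s,c=snap("s10","scene");o=bot.observe();print(o["eef_pos"],o["ft_force"])
g=cv2.cvtColor(s,6);x,y=np.round(proj(c,[.400,-.334,.04])).astype(int);print(x,y);print(g[y-24:y+22:2,x-24:x+24:2])
E
```

```text
t: 14.45
eef_pos: [0.4099, -0.323, 0.1927]
tcp_rot: [-2.468, -1.939, -0.011]
ft_force: [-0.4, -0.2, -1.2]
grip_width: 0.0245
t: 14.95
eef_pos: [0.41, -0.3231, 0.193]
tcp_rot: [-2.469, -1.939, -0.011]
ft_force: [0.8, 0.3, -0.8]
grip_width: 0.0247
t: 15.45
eef_pos: [0.4095, -0.3229, 0.1743]
tcp_rot: [-2.467, -1.939, -0.01]
ft_force: [-0.7, -0.0, -1.6]
grip_width: 0.0249
[ 0.40975672 -0.3229364   0.1746376 ] [ 0.02798418  0.43487041 -2.09377015]
266 310
[[188 188 188 188 188 188 188 187 187 187 188 189 129 150 188 188 187 187
  187 187 186 186 186 186]
 [187 188 188 187 187 186 189 186 187 185 188 187 130 149 188 187 186 187
  186 187 188 187 187 188]
 [187 187 187 188 187 187 188 188 186 187 188 187 130 149 187 187 186 185
  186 188 187 186 187 186]
 [189 187 188 187 186 186 187 187 188 187 187 187 129 151 187 188 189 187
  188 188 187 186 188 187]
 [188 187 187 187 189 188 188 188 186 186 187 187 127 150 187 188 187 187
  187 187 187 188 187 187]
 [188 188 187 189 187 187 187 186 187 186 187 188 127 150 186 163 186 186
  188 188 186 186 188 188]
 [189 188 188 189 187 187 186 185 187 1
[... 978 characters left out ...]
36  40  38  38  41  40  43  44  52  73  77  73  77  86  73  47  41
   42  43  38  39  40  42]
 [ 39  39  38  39  40  42  44  41  44  42  54  76  67  77  85  51  40  44
   41  37  42  41  38  35]
 [ 36  40  41  39  39  43  40  39  43  42  40  49  65  64  44  41  43  42
   42  43  41  33  40  38]
 [ 90  39  35  40  37  37  41  41  39  39  40  42  42  42  46  45  40  42
   41  41  40  41  39  35]
 [176  39  38  37  36  41  39  40  39  44  43  39  44  44  41  41  43  42
   38  42  39  40  34  41]
 [188 166  38  44  42  40  35  44  43  40  40  44  40  35  45  45  40  42
   41  42  34  38  40  35]
 [186 186 168  41  37  39  44  39  41  43  45  40  37  40  41  37  41  39
   39  37  41  41  46 149]]
```

```bash
python3 -m pendant '0 0 0 -4 0;0 0 0 -8 0;0 0 0 -12 0;0 0 0 -14.5 0;0 0 0 -14.5 0'
python3 -m pendant '0 0 0 0 0;0 0 0 0 0'
python3 - <<'E'
from h import *
s,c=snap("s11","scene");o=bot.observe();print(o["eef_pos"],o["ft_force"])
g=cv2.cvtColor(s,6);r=cv2.cvtColor(cv2.imread("pics/s10.png"),6)
x,y=266,310;print(g[y-10:y+16:2,x-10:x+14:2])
E
```

```text
t: 16.0
eef_pos: [0.4095, -0.3228, 0.1597]
tcp_rot: [-2.467, -1.939, -0.01]
ft_force: [-1.1, 0.7, -0.4]
grip_width: 0.0246
t: 16.2
eef_pos: [0.4096, -0.3228, 0.1598]
tcp_rot: [-2.467, -1.939, -0.01]
ft_force: [0.7, 1.0, -0.9]
grip_width: 0.0247
[ 0.40960828 -0.32282774  0.15983046] [ 0.22522153  0.59944577 -0.46398387]
[[188 188 187 186 176 104  75  43  45  51 140 187]
 [188 187 188 156 112  86  99 114  48  45  50 140]
 [188 174 129  67  47 108  88  65 106  73  46  48]
 [ 86  48  85  89  91 117  87  91 119  78  45  45]
 [ 42  45 100  78  87  95  92  92  90  85  46  44]
 [ 45 145 101  85  91  91  93  94  94 106 148  48]
 [ 46  45  74 102  91  97 101 100 113  63  57  42]
 [ 41  44  52 100 130 126 141 114  73  64  46  45]
 [ 41  41  51  76  74  80  81  74  73  68  44  41]
 [ 43  43  48  73  77  73  75  74  67  46  40  44]
 [ 41  44  42  53  77  75  70  74  57  40  44  42]
 [ 40  43  43  41  48  76  74  46  43  43  40  40]
 [ 42  42  38  45  43  41  42  45  42  39  42  43]]
```

```bash
python3 -m pendant '0 1 4 0 0;0 2 8 0 0;0 3 12 0 0;0 4 16 0 0;0 5 20 0 0'
python3 - <<'E'
from h import *
s,c=snap("s12","scene");o=bot.observe();print(o["eef_pos"],o["ft_force"])
g=cv2.cvtColor(s,6);x,y=266,310;print(g[y-10:y+16:2,x-10:x+14:2])
E
```

```text
t: 16.75
eef_pos: [0.4148, -0.3023, 0.1599]
tcp_rot: [-2.467, -1.939, -0.01]
ft_force: [-1.1, 0.2, -1.5]
grip_width: 0.0246
[ 0.41504324 -0.30144873  0.15989478] [ 0.44309968  0.56435941 -0.95405136]
[[186 188 186 186 176 114 106  47  46  50 140 186]
 [186 186 187 156 113  60  90 113  46  48  50 139]
 [186 174 129  69  47  81  85  67 107  73  47  48]
 [ 89  47  87  90  91  86  89  90 117  77  47  47]
 [ 44  43  99  81  91  90  90  90  92  82  46  44]
 [ 42 145 101  85  89  91  92  94  92 105 146  46]
 [ 43  43  72 102  90  97  98  99 116  64  57  43]
 [ 43  43  51  98 130 126 142 113  72  65  42  47]
 [ 46  42  49  76  75  76  76  74  70  64  45  41]
 [ 40  42  47  72  73  72  74  73  68  44  40  43]
 [ 44  41  40  52  75  76  73  74  56  43  43  43]
 [ 38  43  44  40  50  77  74  47  45  43  41  40]
 [ 41  45  38  43  42  39  42  44  44  38  43  43]]
```

```bash
python3 -m pendant '0 2 8 0 0;0 4 16 0 0;0 6 24 0 0;0 8 32 0 0'
python3 -m pendant '0 0 0 40 0;0 0 0 80 0;0 0 0 120 0;0 0 0 160 0;0 0 20 160 -.1'
python3 -m pendant '0 10 40 0 -.14;0 20 80 0 -.28;0 30 120 0 -.42;0 40 160 0 -.56;0 50 200 0 -.7'
python3 -m pendant '0 8 40 0 -.14;0 16 80 0 -.28;0 24 120 0 -.37;0 32 155 0 -.37;0 32 165 0 -.37'
python3 - <<'E'
from h import *
from scipy.spatial.transform import Rotation as R
o=bot.observe();r=o["tcp_rot"];print(o["eef_pos"],r,"yaw",2*np.arctan2(-r[1],-r[0]),"to go",(np.array([.5175,.1605,.1668])-o["eef_pos"])*1000)
E
```

```text
t: 17.2
eef_pos: [0.4233, -0.2685, 0.1599]
tcp_rot: [-2.465, -1.941, -0.011]
ft_force: [-0.2, -0.1, -1.0]
grip_width: 0.0245
t: 17.7
eef_pos: [0.4266, -0.2512, 0.3247]
tcp_rot: [2.563, 1.806, 0.019]
ft_force: [1.2, 0.9, -1.2]
grip_width: 0.0247
t: 18.2
eef_pos: [0.4765, -0.0491, 0.3247]
tcp_rot: [3.025, 0.808, 0.014]
ft_force: [1.0, 0.2, -1.9]
grip_width: 0.0246
t: 18.7
eef_pos: [0.5083, 0.122, 0.3248]
tcp_rot: [3.123, 0.25, 0.012]
ft_force: [0.5, -0.1, -1.1]
grip_width: 0.0246
[0.50827924 0.1220353  0.32476625] [3.12279928 0.24967255 0.01239749] yaw -6.123621676574465 to go [   9.22076061   38.46469923 -157.96624973]
```

```bash
python3 -m pendant '0 9 38 0 .007;0 9 38 -40 .007;0 9 38 -80 .007;0 9 38 -120 .007;0 9 38 -155 .007'
python3 -m pendant '0 0 0 0 0;0 0 0 0 0'
python3 - <<'E'
from h import *
o=bot.observe();r=o["tcp_rot"];print("yaw",2*np.arctan2(r[1],r[0]),"to go",(np.array([.5688,.1697,.1668])-o["eef_pos"])*1000)
c=bot.get_calibration("side")
E
```

```text
t: 19.2
eef_pos: [0.5164, 0.1593, 0.168]
tcp_rot: [3.121, 0.26, 0.011]
ft_force: [0.3, 0.3, -1.0]
grip_width: 0.0244
t: 19.4
eef_pos: [0.5161, 0.1589, 0.1682]
tcp_rot: [3.121, 0.26, 0.009]
ft_force: [-0.3, -0.7, -0.4]
grip_width: 0.0246
yaw 0.16614950060654543 to go [52.73020216 10.82396341 -1.40299003]
```

```bash
python3 -m pendant '0 12 3 0 0;0 24 5 0 0;0 36 8 0 0;0 48 10 0 0;0 53 11 0 0'
python3 -m pendant '0 0 0 0 0;0 0 0 0 0'
python3 - <<'E'
from h import *
o=bot.observe();r=o["tcp_rot"];print("to go",(np.array([.5682,.1695,.1458])-o["eef_pos"])*1000,o["ft_force"],o["ft_torque"])
E
```

```text
t: 19.9
eef_pos: [0.5717, 0.1705, 0.1709]
tcp_rot: [3.122, 0.258, 0.017]
ft_force: [-0.0, 0.1, -0.6]
grip_width: 0.0247
t: 20.1
eef_pos: [0.5721, 0.1706, 0.1723]
tcp_rot: [3.123, 0.258, 0.02]
ft_force: [-0.3, 0.5, -0.7]
grip_width: 0.025
to go [ -3.93727697  -1.11545396 -26.46205668] [-0.28331717  0.50574616 -0.66014297] [0.04892016 0.00535842 0.03415907]
```

```bash
python3 -m pendant '0 -4 -1 0 0;0 -4 -1 -8 0;0 -4 -1 -16 0;0 -4 -1 -22 0;0 -4 -1 -25 0'
python3 -m pendant '0 0 0 0 0;0 0 0 0 0'
```

```text
t: 20.6
eef_pos: [0.5674, 0.1694, 0.146]
tcp_rot: [3.122, 0.258, 0.017]
ft_force: [0.6, 0.3, -0.9]
grip_width: 0.0246
t: 20.8
eef_pos: [0.5675, 0.1694, 0.1458]
tcp_rot: [3.122, 0.258, 0.017]
ft_force: [-0.5, 0.5, -0.6]
grip_width: 0.0246
```

```bash
python3 -m pendant '0 1 0 -1.5 0;0 1 0 -1.5 0'
python3 -m pendant '30 0 0 0 0;60 0 0 0 0;100 0 0 0 0;100 0 0 0 0;100 0 0 0 0'
python3 - <<'E'
from h import *
im,c=snap("w13")
g=cv2.cvtColor(im,6);m=(g<45).astype(np.uint8)
for z,lab in((.164,"grip"),(.188,"top"),(.140,"seat")):print(lab,proj(c,[.568,.1715,z]))
s,cs=snap("s13","scene");a=cv2.cvtColor(cv2.imread("pics/scene0.png"),6);b=cv2.cvtColor(s,6)
print(a[154:200:2,284:316:2]);print(b[154:200:2,284:316:2])
E
```

```text
t: 21.0
eef_pos: [0.5681, 0.1696, 0.1453]
tcp_rot: [3.122, 0.258, 0.017]
ft_force: [-3.0, -1.3, 7.2]
grip_width: 0.0244
t: 21.5
eef_pos: [0.5682, 0.1696, 0.1452]
tcp_rot: [3.122, 0.258, 0.017]
ft_force: [-0.5, 0.3, -0.5]
grip_width: 0.0817
grip [314.65272117 245.34484206]
top [314.85281044 267.34722027]
seat [314.50161568 228.72885708]
[[104 132 140 158 153 156 163 161 136 120 120 103 103 102 100 104]
 [109 119 151  98  55  48  71 154 157 146 144 156 170 167 165 168]
 [ 96 120 115  42  44  43  46 116 159 155 144 145 151 168 167 168]
 [ 67 130 111  54  39  43  44  90 142 125 123 120 123 167 167 166]
 [ 61  68 100  38  46  43  46  76 134 122 121 117 120 168 168 168]
 [ 61  64  65  39  40  46  44  99 149 119 115 128  95 168 169 167]
 [ 85  84  60  48  43  45  46  99 162 165 122  70  77 169 167 169]
 [168  82 113  89  61  47  50  68 171 161 153 103  76 170 170 170]
 [172 159 106 152  52  91 132 160 121 121 138 115  86 170 170 170]
 [174 170 153 142 170 146 103 114 106 105 104  98  85 171 169 170]
 [171 172 173 124  93  91  73  72  90 106 106 124 168 171 171 170]
 [174 174 173 171 131 113
[... 1621 characters left out ...]
 107 108 130 175 175 176 176]
 [178 177 177 178 172 111 177 177 118 107 107 129 176 176 176 177]
 [177 178 177 178 172 110 178 178 118 108 107 140 177 176 178 178]
 [178 178 176 177 170 111 176 176 119 107 108 139 177 175 176 176]
 [177 180 178 177 171 110 177 177 119 108 106 138 175 176 176 175]
 [177 179 177 177 171 111 176 176 120 107 108 136 175 177 176 176]
 [178 179 179 178 172 126 161 160 137 138 143 153 182 153 157 158]
 [178 178 172 178 172 138 121 115 103 106 105 113 117 117 112 164]
 [178 180 164 108 117 143 120 110 108 110 109 123 133 132 133 142]
 [152 146 116 107 107 128 118 111 112 111 110 123 132 134 132 136]
 [105 108 106 107 108 127 125 111 108 110 112 109 127 133 132 127]]
```

Rod re-hung: the press gave 7 N contact and the pixels match the starting view. Next the basket.

```bash
python3 -m pendant '100 0 0 10 0;100 0 0 40 0;100 0 0 80 0;100 0 0 125 0;100 0 0 170 0'
python3 -m pendant '100 -10 -30 0 .14;100 -20 -60 0 .28;100 -30 -90 0 .42;100 -40 -120 0 .56;100 -50 -150 0 .7'
python3 -m pendant '100 -10 -30 0 .14;100 -20 -60 0 .28;100 -30 -90 0 .42;100 -40 -120 0 .56;100 -50 -150 0 .7'
python3 -m pendant '100 -10 -30 0 .14;100 -20 -60 0 .28;100 -30 -90 0 .42;100 -40 -120 0 .56;100 -50 -150 0 .7'
python3 -m pendant '100 -8 -20 0 .14;100 -16 -40 0 .28;100 -16 -52 0 .42;100 -16 -52 0 .56;100 -16 -52 0 .64'
python3 - <<'E'
from h import *
im,c=snap("w14");o=bot.observe();r=o["tcp_rot"];print(o["eef_pos"],r,o["q"])
for z in(.005,.039,.071):print(z,proj(c,[.401,-.332,z]))
x,y=np.round(proj(c,[.401,-.332,.03])).astype(int);g=cv2.cvtColor(im,6);print(x,y)
for row in g[y-40:y+40:3,x-45:x+46:3]:print(''.join('%4d'%v for v in row))
E
```

```text
t: 22.1
eef_pos: [0.5678, 0.1695, 0.3177]
tcp_rot: [3.122, 0.259, 0.017]
ft_force: [1.1, 0.4, -0.0]
grip_width: 0.0857
t: 22.6
eef_pos: [0.5172, 0.0184, 0.3185]
tcp_rot: [2.844, 1.323, 0.022]
ft_force: [1.1, -0.7, -0.1]
grip_width: 0.0856
t: 23.1
eef_pos: [0.4667, -0.1329, 0.3193]
tcp_rot: [2.214, 2.227, 0.023]
ft_force: [0.7, -0.4, -0.2]
grip_width: 0.0855
t: 23.6
eef_pos: [0.416, -0.2843, 0.3201]
tcp_rot: [-1.307, -2.853, -0.021]
ft_force: [1.2, -0.1, -0.0]
grip_width: 0.0852
t: 24.1
eef_pos: [0.3996, -0.3371, 0.3205]
tcp_rot: [-0.339, -3.116, -0.018]
ft_force: [0.1, 0.7, -0.3]
grip_width: 0.085
[ 0.39969519 -0.33680825  0.32047527] [-0.33493778 -3.1164997  -0.01799468] [ 1.2628182   0.61795911 -1.12720135  1.66944131  0.57419836  1.24281919
  1.36602636]
0.005 [316.94389383 155.24083325]
0.039 [317.20947338 158.56273279]
0.071 [317.49688303 162.15768575]
317 158
 146 145 147 146 146 147 147 143 147 145 147 139  81  25  20  21  23  19  46 131 146 148 148 148 149 145 148 148 142 144 145
 146 147 144 146 143 145 145 146 147 146 140  69  27  22  22  22  20  25  15  56 139 147 147 147 
[... 2452 characters left out ...]
 20  16  22  22  16  15  19  26  86 137 144 146 147 148 145 148 146 145 147
 146 144 146 145 146 145 146 143 146 117  35  21  22  21  26  23  20  21  30 100 144 146 146 148 145 147 147 147 144 147 148
 147 148 145 146 146 146 148 147 146 145 118  34  18  16  19  18  17  41 122 144 147 149 147 148 147 148 147 147 145 146 148
 147 144 147 144 147 148 147 145 147 146 149 103  24  17  26  19  58 128 145 146 147 144 146 145 147 144 148 147 147 146 146
 145 147 146 147 146 145 146 146 147 144 146 144  90  27  23  69 137 146 147 145 146 145 146 144 146 145 147 144 145 145 146
 145 146 147 144 146 148 147 146 145 146 144 147 143  90  97 143 147 146 146 147 146 145 144 147 147 145 148 148 147 146 145
```

```bash
python3 - <<'E'
from h import *
im=cv2.imread("pics/w14.png");c=cal("w14");g=cv2.GaussianBlur(cv2.cvtColor(im,6),(3,3),0)
sub=g[136:182,290:345];m=(sub>38).astype(np.uint8);n,l,st,ce=cv2.connectedComponentsWithStats(m)
k=l[158-136,318-290];Y,X=np.nonzero(l==k);print(st[k],ce[k]+[290,136])
print("rows->cols",[(y+136,int(X[Y==y].min())+290,int(X[Y==y].max())+290) for y in sorted(set(Y))])
o=bot.observe();r=o["tcp_rot"];print(2*np.arctan2(-r[1],-r[0])%(2*np.pi))
E
```

```text
[ 17   6  23  33 482] [318.         158.14107884]
rows->cols [(np.int64(142), 318, 319), (np.int64(143), 317, 320), (np.int64(144), 316, 320), (np.int64(145), 316, 320), (np.int64(146), 316, 321), (np.int64(147), 314, 322), (np.int64(148), 312, 324), (np.int64(149), 311, 325), (np.int64(150), 310, 326), (np.int64(151), 309, 327), (np.int64(152), 309, 327), (np.int64(153), 308, 328), (np.int64(154), 308, 328), (np.int64(155), 307, 329), (np.int64(156), 307, 329), (np.int64(157), 307, 329), (np.int64(158), 307, 329), (np.int64(159), 307, 329), (np.int64(160), 307, 329), (np.int64(161), 307, 329), (np.int64(162), 307, 329), (np.int64(163), 308, 328), (np.int64(164), 308, 328), (np.int64(165), 309, 327), (np.int64(166), 309, 327), (np.int64(167), 310, 325), (np.int64(168), 312, 324), (np.int64(169), 314, 323), (np.int64(170), 315, 321), (np.int64(171), 316, 320), (np.int64(172), 316, 320), (np.int64(173), 316, 319), (np.int64(174), 317, 318)]
2.9274696758141543
```

```bash
python3 - <<'E'
from h import *
c=cal("w14")
a=onz(c,(318.5,142.5),.035);b=onz(c,(317.5,174),.035);ctr=onz(c,(318,158.1),.036)
d=b-a;print(a,b,ctr,np.hypot(*d[:2]),np.arctan2(d[1],d[0]),np.arctan2(-d[1],-d[0]))
o=bot.observe();print("to go",(np.array([(a+b)[0]/2,(a+b)[1]/2,.007])-o["eef_pos"])*1000,o["eef_pos"])
E
```

```text
[ 0.37714551 -0.32463955  0.035     ] [ 0.42655753 -0.33704684  0.035     ] [ 0.40104574 -0.33067068  0.036     ] 0.05094593689817923 -0.24601237628097733 2.8955802773088157
to go [   2.15633481    5.96504874 -313.47527103] [ 0.39969519 -0.33680825  0.32047527]
```

```bash
python3 -m pendant '100 2 6 -45 -.03;100 2 6 -90 -.03;100 2 6 -135 -.03;100 2 6 -180 -.03;100 2 6 -210 -.03'
python3 -m pendant '100 0 0 -25 0;100 0 0 -50 0;100 0 0 -65 0;100 0 0 -75 0;100 0 0 -75 0'
python3 - <<'E'
from h import *
o=bot.observe();r=o["tcp_rot"];print("to go",(np.array([.4018,-.3308,.0075])-o["eef_pos"])*1000,2*np.arctan2(-r[1],-r[0])%(2*np.pi))
E
```

```text
t: 24.65
eef_pos: [0.4003, -0.3308, 0.1082]
tcp_rot: [-0.384, -3.108, -0.018]
ft_force: [0.3, -0.9, 0.5]
grip_width: 0.0855
t: 25.15
eef_pos: [0.3998, -0.331, 0.0327]
tcp_rot: [-0.386, -3.107, -0.018]
ft_force: [-0.1, -0.2, 0.6]
grip_width: 0.0851
to go [  1.96124749   0.17326103 -25.16546894] 2.894601370018322
```

```bash
python3 -m pendant '100 2 0 -10 0;100 2 0 -20 0;100 2 0 -24 0;100 2 0 -24 0'
python3 -m pendant '30 0 0 0 0;0 0 0 0 0;0 0 0 0 0;0 0 0 0 0;0 0 0 0 0' 40
python3 -m pendant '0 0 0 0 0;0 0 0 0 0'
python3 -m pendant '0 0 0 7 0;0 0 0 15 0;0 0 0 30 0;0 0 0 30 0'
```

```text
t: 25.55
eef_pos: [0.4015, -0.3308, 0.0081]
tcp_rot: [-0.386, -3.106, -0.018]
ft_force: [0.6, 0.1, 0.3]
grip_width: 0.0858
t: 26.05
eef_pos: [0.4016, -0.331, 0.0086]
tcp_rot: [-0.386, -3.106, -0.018]
ft_force: [-1.1, -1.5, 5.3]
grip_width: 0.0307
t: 26.25
eef_pos: [0.4017, -0.3311, 0.0086]
tcp_rot: [-0.386, -3.106, -0.017]
ft_force: [0.6, -0.4, 1.4]
grip_width: 0.0305
t: 26.65
eef_pos: [0.403, -0.3314, 0.0404]
tcp_rot: [-0.386, -3.109, -0.016]
ft_force: [0.3, 0.1, -1.1]
grip_width: 0.0308
```

```bash
python3 -m pendant '0 0 0 40 0;0 0 0 80 0;0 0 0 120 0;0 0 0 160 0;0 0 0 160 0'
python3 - <<'E'
from h import *
im,c=snap("w15");s,cs=snap("s15","scene");o=bot.observe();p=o["eef_pos"];print(p)
yw=2.8946;ex=np.array([np.cos(yw),np.sin(yw),0]);dz=p[2]-.0086
ctr=np.array([p[0],p[1],.022+dz]);up=np.array([0,0,1])
for n,q in(("pin+",ctr+.025*ex+.013*up),("pin-",ctr-.025*ex+.013*up),("bail",ctr+.049*up),("bottom",ctr-.017*up)):print(n,proj(c,q).round(),proj(cs,q).round())
x,y=proj(c,ctr+.017*up).round().astype(int)
for row in cv2.cvtColor(im,6)[y-66:y+60:6,x-72:x+73:6]:print(''.join('%4d'%v for v in row))
x,y=proj(cs,ctr).round().astype(int);print("scene",x,y)
for row in cv2.cvtColor(s,6)[y-24:y+20:2,x-24:x+26:2]:print(''.join('%4d'%v for v in row))
E
```

```text
t: 27.15
eef_pos: [0.4065, -0.3321, 0.2052]
tcp_rot: [0.387, 3.117, 0.01]
ft_force: [0.6, 0.4, -1.0]
grip_width: 0.0311
[ 0.40299894 -0.33185685  0.20079313]
pin+ [314. 200.] [253. 251.]
pin- [314. 280.] [276. 252.]
bail [314. 279.] [263. 239.]
bottom [314. 221.] [265. 262.]
 162 161 160 162 161 100  24  21  25  20  28  26  21  19  22  24  16  21  26 139 164 161 163 162 160
 160 163 161 162 162 161  99  24  24  22  27  26  20  22  23  19  22  30 157 160 163 163 163 163 162
 162 162 162 160 160 163 163  91  25  16  23  24  21  26  24  22  44 160 161 162 161 162 162 162 162
 160 161 164 160 160 163 162 160  91  24  21  27  25  19  21  72 162 160 164 161 163 161 161 161 163
 164 161 161 161 163 163 163 160 160  76  26  20  27  23 104 163 161 161 163 161 164 160 162 162 161
 161 160 161 161 161 160 163 161 161 161  75  23  82 110 159 162 161 161 159 162 160 161 160 163 161
 161 162 163 162 161 161 158 159 161 160  64  57 111  95  56 118 159 162 164 161 161 160 160 164 162
 161 160 159 159 162 161 162 161 162  58  61  54  73  71  56  53 112 162 161 160 161 162 160 163 160
 161 161 160 160
[... 2832 characters left out ...]
87 187 188 187 186 186 187 187 187 122  78  71  71  83  92 184 187 183 185 186 186 186 187 186
 188 188 186 186 188 186 187 187 186 188 184 104  89  87  99 181 187 186 187 187 187 187 186 186 188
 187 187 187 187 187 188 187 187 186 187 186 184 182 181 186 185 185 186 185 186 187 186 186 187 186
 187 187 187 188 187 186 187 186 187 186 186 187 186 185 186 186 187 186 185 187 186 187 186 186 187
 187 186 186 188 188 185 187 186 186 186 186 187 187 186 185 185 186 185 185 186 186 187 187 184 186
 187 186 187 187 187 187 186 188 186 186 186 186 187 186 186 187 186 186 185 187 185 185 187 187 187
 187 188 187 186 188 186 188 187 186 187 186 186 186 186 186 187 187 185 186 187 184 186 185 187 185
```

Basket is held level: pins seen at scene rows 251 and 252, as expected. Carry it to above the clip and measure there.

```bash
python3 -m pendant '0 10 0 35 0;0 20 20 70 0;0 30 50 100 0;0 40 85 110 0;0 50 125 110 0'
python3 -m pendant '0 0 45 0 .03;0 0 90 0 .06;0 0 135 0 .09;0 0 180 0 .12;0 0 225 0 .15'
python3 -m pendant '0 -10 45 0 0;0 -25 90 0 0;0 -40 135 0 0;0 -55 180 0 0;0 -70 220 0 0'
python3 -m pendant '0 -12 40 0 .02;0 -12 47 0 .02;0 -12 47 0 .02;0 -12 47 0 .02'
python3 - <<'E'
from h import *
im,c=snap("w16");o=bot.observe();r=o["tcp_rot"];print(o["eef_pos"],r,o["q"],2*np.arctan2(-r[1],-r[0])%6.2832)
x,y=proj(c,[.371,.2855,.008]).round().astype(int);print(x,y)
for row in cv2.cvtColor(im,6)[y-36:y+56:3,x-36:x+37:3]:print(''.join('%4d'%v for v in row))
E
```

```text
t: 27.75
eef_pos: [0.4534, -0.2066, 0.3106]
tcp_rot: [-0.391, -3.11, -0.013]
ft_force: [1.0, 0.6, -0.9]
grip_width: 0.0306
t: 28.25
eef_pos: [0.4523, 0.0191, 0.3089]
tcp_rot: [-0.156, -3.127, -0.011]
ft_force: [0.9, 0.0, -0.8]
grip_width: 0.0307
t: 28.75
eef_pos: [0.3809, 0.2402, 0.3073]
tcp_rot: [-0.155, -3.125, -0.008]
ft_force: [1.1, 0.4, 0.4]
grip_width: 0.0307
t: 29.15
eef_pos: [0.3692, 0.2852, 0.3059]
tcp_rot: [-0.126, -3.125, -0.003]
ft_force: [0.5, -1.4, -0.9]
grip_width: 0.0309
[0.36953721 0.28495871 0.30616673] [-0.1278665  -3.12487451 -0.00342175] [-0.06621363  0.51641299 -1.06581921  1.84503729  0.49398463  1.087425
  0.17097562] 3.0598004345476175
316 159
 165 166 166 167 165 165 157 151 152 154 150 152 152 155 154 154 151 155 151 155 162 167 164 167 168
 167 166 166 164 165 163 109 110 110 108 105 109 108 109 110 106 108 107 112 109 133 168 167 164 170
 168 167 166 166 166 164 106 141 135 112 111 110 114 113 109 112 113 114 142 131 127 166 167 166 164
 166 166 165 166 163 164 107 122 116 110 113 110 111 113 111 109 113 110 128 118 131 167 166 168 168
 167 167 163 165 16
[... 2007 characters left out ...]
67 168 166 167 167 166 166 168 167 168 168 167 168 167 169 167 167 166 167 167 167 166 167 167
 168 167 167 167 166 167 167 169 166 168 167 166 169 166 169 169 169 168 168 168 167 169 166 168 167
 168 168 169 167 167 168 165 166 167 170 169 167 167 167 167 166 167 167 168 167 167 166 169 167 167
 165 168 169 167 167 167 167 167 166 170 168 168 169 166 169 164 168 167 168 170 166 166 167 168 171
 167 169 168 165 166 165 168 167 167 167 167 162 146 161 167 165 167 167 168 165 168 168 169 168 168
 165 167 166 168 165 168 166 167 165 158 146 112 111 108 150 162 164 166 168 165 166 168 166 167 165
 167 167 168 167 165 167 167 147  90  65  63 104 130 111  60  69  94 157 165 167 169 167 168 167 165
```

```bash
python3 - <<'E'
from h import *
im=cv2.imread("pics/w16.png");c=cal("w16");g=cv2.GaussianBlur(cv2.cvtColor(im,6),(3,3),0)
sub=g[115:190,290:352];m=(sub<140).astype(np.uint8)
cs=cv2.findContours(m,0,2)[0];k=max(cs,key=cv2.contourArea);H=cv2.convexHull(k)+[290,115]
W=np.array([onz(c,p[0],.008)[:2] for p in H],np.float32)
r=cv2.minAreaRect(W*1000);print("base rect mm",r)
m2=((sub>142)).astype(np.uint8);m2[:18]=0;m2[-22:]=0;m2[:,:14]=0;m2[:,-18:]=0
m2=(sub[:, :]>130).astype(np.uint8);n,l,st,ce=cv2.connectedComponentsWithStats(m2)
print([(s.tolist(),(e+[290,115]).round(1).tolist()) for s,e in zip(st,ce) if s[4]>30])
# pedestal rows: bright cols
for y in range(140,172,2):
    X=np.nonzero(sub[y-115,22:48]>140)[0]+22+290
    if len(X):print(y,X.min(),X.max(),onz(c,((X.min()+X.max())/2,y),.036)[:2].round(4))
o=bot.observe();print(o["eef_pos"])
E
```

```text
base rect mm ((367.4482727050781, 289.91119384765625), (70.58255767822266, 104.86642456054688), 84.55521392822266)
[([7, 9, 44, 64, 2121], [318.1, 154.4]), ([0, 0, 62, 75, 1994], [323.6, 147.9]), ([20, 26, 17, 39, 508], [318.2, 159.3])]
142 313 324 [0.3411 0.2921]
144 312 326 [0.3441 0.2926]
146 312 326 [0.3472 0.2924]
148 315 322 [0.3501 0.2914]
150 315 322 [0.3532 0.2912]
152 313 324 [0.3562 0.2909]
154 312 325 [0.3593 0.2907]
156 312 325 [0.3624 0.2904]
158 312 325 [0.3655 0.2902]
160 312 325 [0.3686 0.29  ]
162 312 325 [0.3717 0.2897]
164 312 324 [0.3748 0.2887]
166 312 324 [0.378  0.2884]
168 313 324 [0.3812 0.289 ]
170 315 321 [0.3843 0.2879]
[0.36953721 0.28495871 0.30616673]
```

```bash
python3 - <<'E'
from h import *
from scipy.spatial.transform import Rotation as R
for n in("w15","w16"):
    im=cv2.cvtColor(cv2.imread(f"pics/{n}.png"),6);c=cal(n)
    p,yw=((np.array([.403,-.3319,.2008]),2.8946) if n=="w15" else (np.array([.3695,.285,.3062]),3.06))
    ex=np.array([np.cos(yw),np.sin(yw),0]);ctr=p+[0,0,.0134]
    q=proj(c,ctr-[0,0,0]+.025*ex*1+[0,0,.013]);print(n,"pin tip exp",q,"minus",proj(c,ctr-.025*ex+[0,0,.013]))
    y0=int(q[1])-8
    for y in range(y0,y0+40,3):print(y,im[y,286:346:3])
E
```

```text
w15 pin tip exp [313.64994422 200.02908318] minus [313.88030636 280.12024352]
192 [ 61  23  25  13  20  23  19  21  21  25  23  25  27  23  25  24  24  46
 132 158]
195 [148  58  26  24  22  22  21  18  20  26  22  25  18  26  25  27  55 137
 160 160]
198 [161 149  58  21  23  23  24  19  20  17  26  19  23  21  25  77 150 163
 161 160]
201 [161 160 146  50  23  28  21  17  23  21  23  26  26  27  79 153 161 162
 163 163]
204 [163 162 161 136  45  24  25  25  25  22  24  19  30 109 156 160 161 161
 162 161]
207 [161 164 161 161 133  44  29  22  20  32  52  40 111 160 161 162 163 161
 160 162]
210 [160 163 161 159 162 137  44  30  36  83 107 100 137 150 157 162 163 161
 160 162]
213 [161 162 159 164 162 139  62  51  61 100 126 106  59  61  84 145 161 162
 160 163]
216 [160 163 161 159 121  65  57  58  56 101 124 109  58  56  58  70 132 162
 161 163]
219 [162 162 159 113  53  52  58  61  65  94  95  93  65  63  60  54  61 117
 161 160]
222 [162 161 138  59  53  57  54  50  60  74  72  73  61  53  53  59  57  70
 153 161]
225 [162 158  84  56  57  59  69  71  83  77  73  74  89  80  67 
[... 791 characters left out ...]
167]
218 [167 166 167 142  69  61  51  54  65 103 115 105  62  59  51  57  80 151
 167 168]
221 [165 169 152  66  58  58  60  56  55  79  76  77  59  58  61  60  57  81
 165 167]
224 [167 166 109  55  60  56  60  64  70  71  77  73  72  69  62  53  60  60
 132 166]
227 [166 151  62  59  56  71  96 115 127  93  76  79 124 121 106  82  64  56
  79 163]
230 [168 109  53  58  82 121 125 127 125  93  70  77 122 123 121 121  99  66
  53 131]
233 [162  82  66  97 123 125 127 126 126  92  76  75 119 125 123 118 118 111
  74  97]
236 [ 89  59 102 114 102 123 126 125 125  93  73  75 116 125 124 119  88 102
 117  69]
239 [  4  67 118  83  86 117 128 127 128  93  98  93 114 121 124 100  80  74
 108  93]
```

```bash
python3 -m pendant '0 -2 3.5 -45 -.015;0 -2 3.5 -90 -.015;0 -2 3.5 -135 -.015;0 -2 3.5 -180 -.015;0 -2 3.5 -220 -.015' 80
python3 -m pendant '0 0 0 0 0;0 0 0 0 0;0 0 0 0 0'
python3 - <<'E'
from h import *
o=bot.observe();r=o["tcp_rot"];print("to go",(np.array([.3674,.2885,.0396])-o["eef_pos"])*1000,2*np.arctan2(-r[1],-r[0])%6.2832,r,o["ft_force"])
E
```

```text
t: 29.7
eef_pos: [0.3682, 0.2859, 0.084]
tcp_rot: [-0.157, -3.123, -0.001]
ft_force: [0.8, 0.5, -1.1]
grip_width: 0.029
t: 30.0
eef_pos: [0.3694, 0.2864, 0.0857]
tcp_rot: [-0.159, -3.125, -0.004]
ft_force: [-0.3, 0.1, 0.6]
grip_width: 0.0289
to go [ -1.96811652   2.12331199 -46.06559679] 3.0397107263313488 [-0.15930521 -3.12454617 -0.00430028] [-0.27476447  0.07181071  0.61280818]
```

```bash
python3 -m pendant '0 -2 2 0 0;0 -2 2 -10 0;0 -2 2 -22 0;0 -2 2 -26 0;0 -2 2 -26 0'
python3 - <<'E'
from h import *
im,c=snap("w17");o=bot.observe();r=o["tcp_rot"];print("to go",(np.array([.3674,.2885,.0396])-o["eef_pos"])*1000,o["ft_force"],o["ft_torque"])
E
```

```text
t: 30.5
eef_pos: [0.3677, 0.2887, 0.0603]
tcp_rot: [-0.159, -3.125, -0.005]
ft_force: [-0.7, -0.2, 0.1]
grip_width: 0.029
to go [ -0.27652437  -0.3447333  -20.8494798 ] [ 0.33864008  0.02471441 -1.31132827] [ 0.03514927  0.01276016 -0.00316047]
```

```bash
python3 -m pendant '0 0 0 -4 0;0 0 0 -8 0;0 0 0 -12 0;0 0 0 -12 0'
python3 -m pendant '0 0 0 -3 0;0 0 0 -6 0;0 0 0 -6 0'
python3 -m pendant '0 0 0 -2 0;0 0 0 -3 0;0 0 0 -3 0'
```

```text
t: 30.95
eef_pos: [0.3675, 0.2886, 0.048]
tcp_rot: [-0.159, -3.125, -0.005]
ft_force: [-1.0, 0.3, 0.2]
grip_width: 0.0288
t: 31.25
eef_pos: [0.3676, 0.289, 0.0419]
tcp_rot: [-0.159, -3.125, -0.006]
ft_force: [0.4, 1.2, -3.6]
grip_width: 0.0286
t: 31.55
eef_pos: [0.3679, 0.2891, 0.0398]
tcp_rot: [-0.159, -3.127, -0.006]
ft_force: [-0.4, -1.3, 12.3]
grip_width: 0.0289
```

```bash
python3 -m pendant '0 0 0 -1.5 0;0 0 0 -3 0;0 0 0 -3 0'
python3 -m pendant '0 0 0 0 0;0 0 0 0 0'
```

```text
t: 31.85
eef_pos: [0.368, 0.2892, 0.0395]
tcp_rot: [-0.157, -3.13, -0.007]
ft_force: [-2.4, -6.5, 35.8]
grip_width: 0.0288
t: 32.05
eef_pos: [0.3681, 0.2892, 0.0401]
tcp_rot: [-0.157, -3.131, -0.007]
ft_force: [-0.8, -1.2, 6.4]
grip_width: 0.0292
```

```bash
python3 -m pendant '25 0 0 0 0;50 0 0 0 0;100 0 0 0 0;100 0 0 0 0;100 0 0 0 0'
python3 -m pendant '100 0 0 30 0;100 0 0 70 0;100 0 0 120 0;100 0 0 170 0;100 0 0 220 0'
python3 -m pendant '100 0 0 40 0;100 0 0 40 0;100 0 0 40 0'
python3 - <<'E'
from h import *
im,c=snap("w18");s,cs=snap("s18","scene");d,cd=snap("d18","side");o=bot.observe();print(o["eef_pos"])
yw=-.097;ex=np.array([np.cos(yw),np.sin(yw),0]);b=np.array([.3676,.2895,0])
for n,q in(("pin+",b+.025*ex+[0,0,.066]),("pin-",b-.025*ex+[0,0,.066]),("bail",b+[0,0,.102]),("rim",b+[0,0,.07]),("bottom",b+[0,0,.036])):print(n,*[proj(k,q).round(1) for k in(c,cs,cd)])
def dump(im,x,y,st,n=12):
    print(x,y)
    for row in cv2.cvtColor(im,6)[y-n*st:y+n*st:st,x-n*st:x+n*st:st]:print(''.join('%4d'%v for v in row))
for im_,k,st in((im,c,3),(s,cs,1)):
    x,y=proj(k,b+[0,0,.06]).round().astype(int);dump(im_,x,y,st)
E
```

```text
t: 32.55
eef_pos: [0.3681, 0.2891, 0.0399]
tcp_rot: [-0.157, -3.131, -0.007]
ft_force: [-0.7, 0.7, 0.2]
grip_width: 0.0832
t: 33.05
eef_pos: [0.3675, 0.2887, 0.2617]
tcp_rot: [-0.156, -3.13, -0.006]
ft_force: [2.1, 0.2, -0.4]
grip_width: 0.0854
t: 33.35
eef_pos: [0.3678, 0.2885, 0.3022]
tcp_rot: [-0.157, -3.132, -0.006]
ft_force: [-0.1, -0.3, 0.4]
grip_width: 0.0851
[0.3669589  0.28756574 0.30027917]
pin+ [315.8 179.9] [242.1 175.6] [236.2 244.2]
pin- [315.7 145.6] [228.5 176.2] [233.4 255.7]
bail [315.8 168.1] [234.5 167.4] [233.8 243.7]
rim [315.8 163.6] [235.2 174.9] [234.7 249.2]
bottom [315.7 159.5] [236.  182.7] [235.7 255. ]
316 162
 158 155 157 157 155 103 105  99 101 100 101 103 102 101 103 101 104 104 108 113 157 157 155 155
 157 156 155 158 155 103 130 123 102 107 106 103 105 104 103 103 106 131 126 107 154 159 158 155
 159 154 156 159 155  98 115 113 101 106 103 103 104 105 105 105 105 115 109 119 158 160 158 159
 156 157 158 158 154  99 103 103 103 103 106 106 104 104 100 106 104 104 105 119 161 159 158 155
 156 160 156 158 157 104 101 105 101 100  97  96  97  96 100 105
[... 3511 characters left out ...]
7 114 162 162 178 178
 177 175 175 174 174 169 171 148  89  98  81  74  75  75  75  81  82  85  89  91  99 119 162 178
 175 176 176 174 171 149 112 107  91 107 110  81  83  82  81  80 105 147 104 104 104 124 159 177
 176 176 175 176 175 161 108 125 145 163 158 139 126 114 125 135 168 163 144 137 117 122 136 140
 175 171 157 154 144 135  99  98 100 105 104  98  97 106 107 108 111 109 107 106 103 104 102 105
 164 121 114 114 103 106 103 102 100 103 101 100 101 101 101 102 101 102 100  99 102  99  94 101
 161 108 102 102 103 104 106 103 104 103 101 102 102 102 102 103 101 102 100 100 100 102  98 102
 165 110 103 104 105 103 104 100 103 103 101 103 100 101 102 101 102 100 101 101 101  99  98 101
```

Seated by the numbers (hard stop 36 N at the predicted TCP z of 0.0395, pins level). I'll cross-check height in the scene view using the same basket on the mat as reference, to cancel calibration bias.

```bash
python3 - <<'E'
from h import *
cs=cal("s18");g=cv2.cvtColor(cv2.imread("pics/s13.png"),6)
yw=-.246;ex=np.array([np.cos(yw),np.sin(yw),0]);b=np.array([.4018,-.3308,0])
for n,q in(("pin+",b+.025*ex+[0,0,.035]),("pin-",b-.025*ex+[0,0,.035]),("bail",b+[0,0,.071])):print("mat exp",n,proj(cs,q).round(1))
x,y=proj(cs,b+[0,0,.035]).round().astype(int);print(x,y)
for row in g[y-16:y+6,x-18:x+19]:print(''.join('%4d'%v for v in row))
yw=-.097;R2=np.array([[np.cos(yw),-np.sin(yw)],[np.sin(yw),np.cos(yw)]])
for sx,sy in((-1,1),(1,1),(1,-1),(-1,-1)):
    q=np.array([.3674,.2899])+R2@[sx*.0525,sy*.035];print("base corner exp",proj(cs,[*q,.008]).round(1))
print([(round(a/3.6+215,1),round(b_/3.6+130,1)) for a,b_ in((35,198),(130,195),(131,233),(30,237))])
s=cv2.cvtColor(cv2.imread("pics/s18.png"),6)
for X in(224,228,248):print(X,s[176:202,X])
z=cv2.cvtColor(cv2.imread("pics/scene0.png"),6)
print(z[176:202,228],z[176:202,248])
E
```

```text
mat exp pin+ [277.  310.3]
mat exp pin- [256.7 309.6]
mat exp bail [266.3 300. ]
267 310
 178 176 179 178 177 176 178 179 178 178 178 178 178 180 178 177 178 177 177 179 179 177 179 178 177 178 178 179 176 177 176 177 179 178 179 177 178
 177 177 177 177 177 178 178 178 177 177 177 177 179 177 177 178 178 178 176 178 177 178 177 178 178 177 178 179 180 178 178 176 178 175 178 178 178
 177 178 176 176 178 176 176 178 178 178 179 178 178 177 177 179 176 178 178 178 178 177 171 154 178 178 177 178 180 178 177 177 177 177 178 179 179
 177 177 178 177 177 176 178 178 178 178 177 178 177 178 178 178 179 177 178 178 166 107  73  81 134 177 178 175 177 178 177 179 179 177 178 177 177
 177 179 177 178 178 177 177 177 178 179 177 178 179 179 177 176 178 179 178 166 106  53  48  51  75 132 177 177 178 178 176 177 177 179 179 177 177
 177 178 176 177 176 178 177 178 179 177 178 177 178 178 178 178 178 165 107  74  54  45  44  44  45  77 133 178 177 177 177 175 177 179 177 179 178
 179 176 178 177 178 176 178 178 177 178 177 176 176 177 177 166 116  97  95  53  45  44  46  42  45  46  74 134 178 
[... 2298 characters left out ...]
ase corner exp [250.4 183.5]
base corner exp [250.4 193.2]
base corner exp [222.  194.6]
[(224.7, 185.0), (251.1, 184.2), (251.4, 194.7), (223.3, 195.8)]
224 [175 174 174 175 174 174 175 176 176 171 121 108 110 104 104 103 104 118
 103  85 112 173 178 178 178 177]
228 [168 173 174 173 176 162 169 149 161 135 106 104 103 102 104 102 102 100
 101  77 142 174 179 178 179 177]
248 [ 81 121 172 175 177 177 178 176 159 114 101 103 100 102 100 115 114 103
  76 142 174 177 178 179 178 178]
[172 174 173 172 171 170 175 162 165 134 106 102 102 101 103 102 101 100
 100  78 140 172 175 174 176 175] [ 79 119 170 176 174 175 176 174 156 111 101  99 101 100  99 112 113  99
  76 141 173 176 177 177 178 176]
```

```bash
python3 -m pendant '100 0 -40 0 0;100 0 -80 -30 0;100 0 -120 -70 0;100 0 -150 -110 0;100 0 -150 -140 0'
python3 -m pendant '100 0 0 0 0;100 0 0 0 0'
python3 - <<'E'
from h import *
im,c=snap("w19");o=bot.observe();print(o["eef_pos"])
g=cv2.cvtColor(im,6);yw=-.097;ex=np.array([np.cos(yw),np.sin(yw),0]);ey=np.array([-ex[1],ex[0],0]);b=np.array([.3674,.2899,0])
for dz in(0,.0045):
  for n,q in(("pin+",b+.0235*ex+[0,0,.066+dz]),("pin-",b-.0235*ex+[0,0,.066+dz]),("bail",b+[0,0,.102+dz]),("rimfar",b+.017*ey+[0,0,.07+dz]),("rimnear",b-.017*ey+[0,0,.07+dz])):print(dz,n,proj(c,q).round(1))
for sx,sy in((-1,1),(1,1),(1,-1),(-1,-1)):print("corner",proj(c,b+sx*.0525*ex+sy*.035*ey+[0,0,.008]).round(1))
x,y=proj(c,b+[0,0,.06]).round().astype(int);print(x,y);
for r in range(y-60,y+64,4):print(r,''.join('%4d'%v for v in g[r,x-56:x+50:3]))
E
```

```text
t: 34.0
eef_pos: [0.3648, 0.1318, 0.1575]
tcp_rot: [-0.163, -3.123, 0.007]
ft_force: [1.1, 0.0, -0.5]
grip_width: 0.0854
t: 34.2
eef_pos: [0.3638, 0.1315, 0.157]
tcp_rot: [-0.162, -3.12, 0.009]
ft_force: [0.1, 0.6, 0.8]
grip_width: 0.0858
[0.36485747 0.13279449 0.15792952]
0 pin+ [480.9 203.6]
0 pin- [489.  154.6]
0 bail [509.8 189.9]
0 rimfar [505.8 180.7]
0 rimnear [468.8 180.8]
0.0045 pin+ [483.5 205.1]
0.0045 pin- [491.9 155.3]
0.0045 bail [513.4 191.4]
0.0045 rimfar [509.  181.8]
0.0045 rimnear [471.3 182. ]
corner [495.1 119.8]
corner [479.7 211.6]
corner [420.4 211.8]
corner [429.9 120.2]
481 178
118  142 141 140 139 139 139 139 141 143 141 140 142 140 138 137 140 140 139 141 138 138 139 139 141 139 139 139 140 139 138 139 139 140 140 137 139
122  142 113  78  77  77  79  80  78  77  80  81  80  77  79  73  76  75  79  75  78  76  76  87 138 139 138 140 139 140 139 139 137 139 138 139 138
126  140  73  81  87 104  98  87  85  87  87  86  87  81  84  84  82  80  82  78  79  97  97  87 138 139 139 138 140 140 139 139 139 139 138 140 139
130  139  68  83  96 112 104  87  85  86  
[... 3429 characters left out ...]
 143 141 141 142 143 141 142 140 140 141 141 139 142 140 142 142 142 143 142 140 139 141 140 141 140 135
226  141 142 141 141 143 143 144 142 140 146 140 144 140 142 143 142 142 142 141 140 140 143 144 139 141 140 140 141 140 142 140 140 139 139 140 139
230  143 144 143 143 143 141 141 141 143 143 141 141 144 142 140 141 141 140 140 142 139 141 141 139 139 141 139 141 141 141 141 142 141 140 139 139
234  143 145 141 143 142 144 142 143 142 141 140 143 141 143 142 140 142 141 142 144 140 141 140 143 142 141 141 140 140 143 141 139 139 139 141 139
238  144 143 144 139 145 142 142 140 141 143 143 140 144 143 140 141 142 142 141 139 141 141 142 142 141 140 139 141 140 141 139 141 139 139 140 140
```

Images leave a 0–4 mm doubt on the seating depth, so I'll re-grasp slightly higher and press again. That both tests and mends it.

```bash
python3 -m pendant '100 0 20 50 0;100 0 60 100 0;100 1 100 100 0;100 2 140 100 0;100 3 156 100 0'
python3 -m pendant '100 0 0 0 0;100 0 0 0 0'
python3 - <<'E'
from h import *
o=bot.observe();r=o["tcp_rot"];print("to go",(np.array([.368,.289,.044])-o["eef_pos"])*1000,o["eef_pos"],2*np.arctan2(-r[1],-r[0])%6.2832)
E
```

```text
t: 34.75
eef_pos: [0.3672, 0.2961, 0.2616]
tcp_rot: [-0.153, -3.126, -0.009]
ft_force: [-0.2, 0.4, 0.9]
grip_width: 0.0854
t: 34.95
eef_pos: [0.3667, 0.2974, 0.2631]
tcp_rot: [-0.149, -3.127, -0.012]
ft_force: [0.6, -1.3, 0.1]
grip_width: 0.0854
to go [   1.27793855   -8.4414238  -219.11692736] [0.36672206 0.29744142 0.26311693] 3.04637320171589
```

```bash
python3 -m pendant '100 1 -8 -45 0;100 1 -8 -90 0;100 1 -8 -130 0;100 1 -8 -160 0;100 1 -8 -160 0'
python3 -m pendant '100 0 0 -20 0;100 0 0 -40 0;100 0 0 -55 0;100 0 0 -59 0;100 0 0 -59 0'
python3 -m pendant '40 0 0 0 0;0 0 0 0 0;0 0 0 0 0;0 0 0 0 0;0 0 0 0 0' 110
python3 -m pendant '0 0 0 0 0;0 0 0 0 0;0 0 0 0 0'
python3 -m pendant '0 0 0 -1 0;0 0 0 -2 0;0 0 0 -2 0'
```

```text
t: 35.45
eef_pos: [0.3665, 0.2858, 0.1008]
tcp_rot: [-0.15, -3.123, -0.003]
ft_force: [-0.5, -0.1, 0.8]
grip_width: 0.0854
t: 35.95
eef_pos: [0.3672, 0.2858, 0.0429]
tcp_rot: [-0.152, -3.124, -0.004]
ft_force: [-0.8, 0.6, 0.3]
grip_width: 0.0857
t: 36.45
eef_pos: [0.3681, 0.2927, 0.0443]
tcp_rot: [-0.148, -3.126, -0.024]
ft_force: [-0.3, 4.5, 1.7]
grip_width: 0.0124
t: 36.75
eef_pos: [0.3679, 0.2916, 0.0441]
tcp_rot: [-0.148, -3.125, -0.021]
ft_force: [0.0, 0.4, -0.9]
grip_width: 0.0023
t: 37.05
eef_pos: [0.3678, 0.2912, 0.0418]
tcp_rot: [-0.149, -3.125, -0.02]
ft_force: [-0.3, 0.1, -1.6]
grip_width: 0.0021
```

```bash
python3 - <<'E'
from h import *
s,cs=snap("s20","scene");o=bot.observe();print(o["eef_pos"],o["ft_force"],o["ft_torque"],o["grip_width"])
g=cv2.cvtColor(s,6);p=cv2.cvtColor(cv2.imread("pics/s18.png"),6)
print("now");
for r in g[158:206,212:262:2][::2]:print(''.join('%4d'%v for v in r))
print("before")
for r in p[158:206,212:262:2][::2]:print(''.join('%4d'%v for v in r))
d=cv2.absdiff(g,p)[300:400,230:310];print(d.max())
E
```

```text
[0.36779946 0.29137291 0.0418804 ] [-0.36500965  0.10504442 -0.30980239] [-0.01580754 -0.03090002 -0.02230958] 0.0028272497137782375
now
 102 102 102 102 103 104 105 106 104  52  73  93  52  51 104 104 105  98  72  75 102 105 103 104 103
 100 102 105 103 104 103 105 103 101  52  77  93  53  51 107  97 133 158  73 117 172 173 174 178 181
 102 104 105  96 131 169 171 170 171  73  70  75  53  57 176 177 180 162  72 112 180 179 178 179 179
 175 175 176 175 175 175 175 175 175 123  52  58  47  85 177 178 178 168  69  99 179 181 180 181 181
 174 173 176 175 175 176 176 176 177 159  51  49  47  87 176 178 179 163  72  91 156 180 179 180 181
 176 176 177 176 176 175 177 175 177 164  49  48  50  69 110 110 105 103  71  74 105 180 181 179 179
 175 176 176 176 176 177 177 177 177 170  94  51  52  93 107 105 105 104  70  74 105 155 182 181 180
 176 177 177 176 176 176 178 177 178 140 163  49  48  91 115 106 106 104  83  79 104 141 181 182 180
 176 177 176 177 177 177 177 178 177 150 164  48  48  94 107 106 104 105 106 104 115 140 182 182 182
 175 177 176 178 176 176 177 177 173 148 100  99  92  
[... 3193 characters left out ...]
 174 175 176 167 104 100 102 100 101 101 102 101 102 102 101 100 114 103 179 135 138 133 124
 148 175 175 177 177 165 103 103 101 103 100 100  98  94  91  87  83  76  76  98 179 134 122 119 113
 150 176 173 176 177 169 112 115 142 140 148 171 171 171 170 174 173 173 174 177 179 159 148 147 140
 124 174 175 177 176 178 178 179 179 177 178 179 178 178 179 180 178 178 178 179 179 160 152 152 150
 123 175 176 176 177 177 178 176 179 177 179 179 178 179 178 179 178 177 178 178 177 164 149 153 145
 124 176 175 177 177 178 178 178 177 179 178 178 178 178 178 177 179 179 179 178 179 165 132 132 131
 126 177 176 176 176 177 178 176 178 177 177 177 178 177 178 179 177 177 179 178 178 169 130 134 130
9
```

```bash
python3 - <<'E'
from h import *
for a,b in(("s20","s18"),):
    A=cv2.cvtColor(cv2.imread(f"pics/{a}.png"),6).astype(int);B=cv2.cvtColor(cv2.imread(f"pics/{b}.png"),6).astype(int)
    D=np.abs(A-B-int(np.median(A-B)));m=(D>25).astype(np.uint8)
    n,l,st,ce=cv2.connectedComponentsWithStats(cv2.dilate(m,np.ones((3,3))))
    print([(s.tolist()) for s in st[1:] if s[4]>15])
d,cd=snap("d20","side");A=cv2.cvtColor(d,6).astype(int);B=cv2.cvtColor(cv2.imread("pics/d18.png"),6).astype(int)
m=(np.abs(A-B-int(np.median(A-B)))>25).astype(np.uint8);n,l,st,ce=cv2.connectedComponentsWithStats(cv2.dilate(m,np.ones((3,3))))
print([(s.tolist()) for s in st[1:] if s[4]>15])
im,c=snap("w20");g=cv2.cvtColor(im,6);print(c["world_from_camera"])
x,y=316,150
for r in range(90,330,8):print(r,''.join('%4d'%v for v in g[r,200:440:8]))
E
```

```text
[[50, 0, 204, 196, 15760], [210, 12, 18, 4, 69], [92, 103, 9, 11, 43], [79, 131, 16, 8, 84], [61, 136, 17, 9, 68], [68, 143, 9, 8, 36], [86, 142, 15, 9, 57], [103, 146, 5, 5, 20], [113, 156, 8, 14, 55], [119, 162, 4, 9, 28]]
[[191, 56, 159, 267, 21136], [335, 280, 4, 6, 22], [345, 286, 8, 28, 141], [333, 288, 9, 12, 69], [311, 294, 10, 8, 55], [331, 315, 22, 18, 186], [309, 323, 13, 10, 90]]
[[0.0944295057341077, 0.9532442739607571, 0.287068672285639, 0.2938907756315534], [0.9954537230748196, -0.09401693982076728, -0.015254515502534033, 0.29730270063077474], [0.01244803853187034, 0.2872040549640024, -0.9577885346718981, 0.21016935205343837], [0.0, 0.0, 0.0, 1.0]]
90  117 139 145 144 146 146 145 145 147 145 148 145 147 147 145 147 147 145 148 146 148 148 146 147 146 148 150 147 147 148
98  148 146 147 145 145 149 147 148 145 147 148 148 148 147 148 147 147 147 149 149 147 145 148 147 146 148 148 146 148 148
106  147 147 147 148 148 146 148 150 148 149 149 149 148 147 147 145 148 148 148 147 148 146 149 147 149 146 149 148 149 147
114  148 146 148 147 149 146 147 147 148 148 148 149 14
[... 2619 characters left out ...]
 10  20  16  36  57   6   4   8  13 119 146  21  13  13  77 147 147 146  99
290  145 148 121  20   9  17  14  13  12  18  10  15  14  10  37 102  10  14   7  12   7  15  15  15  21  16  17 112 146 147
298  139   8  14  14  15  13  16  17  18  11  13  11  18  16  30  54  15  15   3  18   9  21  17  22  14  20  14  16  11 139
306    9  17  11  16  16  23  14  18  17  13   9  14  16  14  42  66  15  12  10   8  15  17  26  20  18  19  13  11   4  17
314   13  14  12  22  18  28  23  21  13  13   9   4  17  26 142 145  16  17  15  19  22  12  25  28  27  18  19  17  15  17
322   15  18  26  40 115  24  26  29  18  16  19  17  18  19 146 148  20  15   8  22  14  14  21  30  26  87  45  19  14   6
```

```bash
python3 - <<'E'
from h import *
g=cv2.cvtColor(cv2.imread("pics/w20.png"),6);c=cal("w20")
for r in range(198,292,3):print(r,''.join('%4d'%v for v in g[r,246:352:3]))
for n,q in(("tcp",[.3678,.2914,.0419]),("pedestal c",[.3674,.2899,.036]),("base z8 -y edge mid",[.3674-.0034,.2899-.035,.008])):print(n,proj(c,q).round(1))
s=cv2.cvtColor(cv2.imread("pics/s20.png"),6)
print("scene")
for r in s[164:200,222:254]:print(''.join('%4d'%v for v in r))
E
```

```text
198  149 153 149 149 149 149 147  86  87  88  91  91  90  90  90  91 142 144 143 145 145 145 143 145 143 144 143 145 138  91  90  88  92  89  90  90
201  149 150 150 150 152 149 148  90  89  91  86  91  88  91  92  91 140 143 143 143 142 141 145 143 143 145 143 144 136  89  88  91  89  92  92  91
204  150 150 149 150 152 150 150  95  86  91  88  90  89  89  88  90 104  94  94 103 142 142 144 148 148 112 104 103 105  91  89  88  90  90  87  90
207  150 150 148 151 150 148 150  99  85  90  89  88  87  87  87  90  82  86  87  83 148 150 148 153 149  85  86  86  83  88  90  90  90  91  90  92
210  150 147 151 149 149 149 151  98  87  89  89  87  89  88  80  85  85 104 111  98 150 148 147 151 150 104 110 108  85  90  89  90  88  90  89  91
213  150 149 151 149 151 148 149 108  83  81  72  58  55  68  94  95  80 102 104 124 150 149 146 150 152 133 105  98  86  88  92  90  89  90  90  89
216  148 151 148 151 149 150 146  96  65  54  50  55  63  72 106 109  76  90 136 147 149 147 145 150 147 149 142 135  84  86  89  86  90  88  88  88
219  149 149 148 149 148 144  97  55  52  62  62  54  47 
[... 7694 characters left out ...]
 94  92  90  88  85  80  78  79  76  76  99 157 182 172
 166 103  87  85  83  80  75  76  77  73  72  72  71  68  71  78  91  93  90  96 117 116 116 115 118 124 146 143 154 181 181 176
 171 137 115 117 116 123 145 145 144 144 152 175 174 175 174 173 174 175 176 175 178 176 177 177 176 178 180 180 179 182 182 179
 179 177 175 176 174 177 178 180 178 178 179 181 182 183 182 181 182 183 183 181 182 182 181 182 183 183 182 181 183 182 183 180
 180 180 181 181 180 180 180 180 181 181 183 182 182 182 182 182 181 181 181 182 182 182 181 183 182 183 182 183 183 183 183 178
 179 180 181 181 181 182 182 180 181 181 182 182 182 183 182 182 182 182 182 183 182 183 182 183 181 183 183 183 184 182 183 179
```

The numbers show the second grasp slipped off the rim and closed on the bail. The basket came out of the clip and leans ~20°, its foot kicked to -y, still held by the bail (width 2.5 mm). I'll lift it gently, set it upright on a free patch of worktop, and redo the press.

```bash
python3 -m pendant '0 0 0 5 0;0 0 0 10 0;0 0 0 15 0;0 0 0 20 0;0 0 0 20 0' 70
python3 -m pendant '0 0 0 10 0;0 0 0 20 0;0 0 0 35 0;0 0 0 50 0;0 0 0 50 0'
python3 - <<'E'
from h import *
s,cs=snap("s21","scene");o=bot.observe();p=o["eef_pos"];print(p,o["ft_force"],o["ft_torque"])
g=cv2.cvtColor(s,6);x,y=proj(cs,[p[0],p[1],p[2]-.02]).round().astype(int);print(x,y)
for r in g[y-16:y+20,x-18:x+18]:print(''.join('%4d'%v for v in r))
E
```

```text
t: 37.7
eef_pos: [0.3682, 0.2919, 0.0628]
tcp_rot: [-0.149, -3.126, -0.023]
ft_force: [-0.1, -0.2, -0.6]
grip_width: 0.0024
t: 38.2
eef_pos: [0.3689, 0.2928, 0.1141]
tcp_rot: [-0.149, -3.128, -0.026]
ft_force: [-0.1, -0.1, -1.2]
grip_width: 0.0023
[0.36865839 0.29218415 0.11321897] [-0.2712636  -0.48513916 -0.140231  ] [-0.05480811 -0.01666142 -0.00668539]
235 169
 104 103 104 103 102 102 104 102 101 104 103 102  99  99  74  60  54  54  60  68  67  72  78 105 106 104 103 103 104  97  74  73  84 105 104 105
 105 103 102 103 101 103 104 104 104 105 106 101  97  97  65  66  57  53  58  73  89  96  86 106 106 104 105 104 105  98  73  73  82 103 105 105
 101 103 103 102 103 102 103 104 103 104 102 101  94  95  66  65  53  56  56  71  88 101  89 104 105 105 106 105 103  98  72  74  72  77 104 105
 102 103 102 102 102 104 103 104 105 103 104 102  94 103  94  65  58  62  56  68  93 107 110 104 105 105 103 105 104  97  75  75  67  66 104 104
 102 103 103 104 104 105 106 104 105 103 104 108 118 104  97  66  53  55  56  69  94 105 110 106 105 105 104 104 103  98  71  73  69  69 104 104
 102 103
[... 3786 characters left out ...]
 177 179 179 177 178 170 133 127 148 148 169 174 180 177 176 172 174 160 143 126 126 140 138 142 149 163 159 156 181 180
 177 178 178 178 177 180 178 175 158 156 147 137 104  99 105 104 105 104 107 115 115 113 114 113 107 105 104 106 105 107 109 118 114 110 145 180
 179 178 176 179 177 177 168 124 117 115 104 107 105 104 103 102 103 102 103 100 102 103 104 102 101 104 103  98  98 102 103 105 103 109 141 180
 178 177 177 177 178 177 165 109 105 104 103 105 107 105 103 104 105 105 103 104 104 103 103 102 103 103 103 101  99 103 102 102 103 109 141 181
 179 176 178 178 178 179 167 112 102 101 105 103 104 104 104 104 104 104 101 103 104 104 103 103 104 104 103 100  98 104 104 102 104 109 139 182
```

```bash
python3 -m pendant '0 0 0 15 0;0 0 0 35 0;0 0 0 50 0;0 0 0 50 0'
python3 -m pendant '0 10 -5 0 0;0 25 -12 0 0;0 42 -20 0 0;0 60 -28 0 0;0 75 -35 0 0'
python3 -m pendant '0 9 -5 0 0;0 13 -7 0 0;0 13 -7 0 0;0 13 -7 0 0'
python3 -m pendant '0 0 0 -20 0;0 0 0 -40 0;0 0 0 -60 0;0 0 0 -75 0;0 0 0 -75 0'
python3 - <<'E'
from h import *
s,cs=snap("s22","scene");o=bot.observe();p=o["eef_pos"];print(p,o["ft_force"],o["ft_torque"])
g=cv2.cvtColor(s,6);x,y=proj(cs,[p[0],p[1]-.01,p[2]-.03]).round().astype(int);print(x,y)
for r in g[y-14:y+14,x-16:x+16]:print(''.join('%4d'%v for v in r))
for z in(0,.02,.04):print(z,proj(cs,[p[0],p[1]-.02,z]).round(1))
E
```

```text
t: 38.65
eef_pos: [0.3692, 0.2928, 0.1638]
tcp_rot: [-0.15, -3.129, -0.027]
ft_force: [0.2, -0.4, -1.1]
grip_width: 0.0029
t: 39.15
eef_pos: [0.4455, 0.2558, 0.1621]
tcp_rot: [-0.152, -3.127, -0.023]
ft_force: [0.7, 0.6, -0.9]
grip_width: 0.0027
t: 39.55
eef_pos: [0.4577, 0.2492, 0.1619]
tcp_rot: [-0.151, -3.127, -0.024]
ft_force: [0.4, 0.2, -0.4]
grip_width: 0.0025
t: 40.05
eef_pos: [0.4559, 0.2489, 0.0855]
tcp_rot: [-0.147, -3.124, -0.021]
ft_force: [-0.9, -0.4, 0.1]
grip_width: 0.0025
[0.45656699 0.24951653 0.08658067] [-1.13365258 -0.58327241 -0.27237806] [-0.05340904  0.00453246  0.00313305]
261 183
 105 103  90  68  71  73  91 106 125 156 127  99  98  98  95  94  90  91  96 101 119 140 150 180 179 180 180 181 180 180 179 179
 105 106  98  69  71  70  90 105 113 127 115  80  89  81  83  81  82  85  85  80 111 158 178 179 181 182 180 179 181 181 180 180
 103 105  99  70  70  72  90 104 110 129 159  95 100 102 105 101  96  97  91  93 137 178 180 180 180 180 180 181 179 180 179 180
 104 105 100  82  77  81  90 106 114 140 163  79  89  90  82  82  89  83  72  90 137 181 180 180 181 
[... 2477 characters left out ...]
0
 104 104 106 117 109 106 143 182 173 136 142 142 140 135 132 127 128 155 182 181 182 181 182 183 182 182 182 182 182 181 181 180
 103 103 100 104 104 110 145 181 171 125 130 131 129 127 123 122 129 168 182 182 181 181 181 181 181 180 180 180 181 182 182 179
  80  79  79  77  76 100 158 182 174 137 123 125 123 121 117 114 129 172 181 181 182 182 183 182 183 182 182 181 179 181 181 180
 116 115 121 144 145 152 179 181 176 153 139 124 126 127 128 133 151 167 183 183 183 184 181 181 181 182 183 180 182 182 181 180
 176 179 178 179 179 180 182 182 178 162 146 148 152 150 147 144 148 167 182 182 182 182 181 181 182 180 182 181 180 181 181 180
0 [261.8 196.8]
0.02 [261.6 192.3]
0.04 [261.3 187.7]
```

```bash
python3 - <<'E'
from h import *
g=cv2.cvtColor(cv2.imread("pics/s22.png"),6)
for r in range(150,182):print(r,''.join('%4d'%v for v in g[r,244:276]))
im,c=snap("w22");g=cv2.cvtColor(im,6);o=bot.observe();print(o["eef_pos"],proj(c,o["eef_pos"]))
for r in range(196,300,4):print(r,''.join('%4d'%v for v in g[r,240:372:4]))
E
```

```text
150  104  96  60  74  73  84 106 105 103 105  94  46  44  47  67  96  89  61  38  40  62 103 103 103 103 102 103 104 102 102 105 101
151  103  94  60  74  74  82 105 103 105 104  93  44  45  46  67  96  91  62  40  42  61 101 103 102 103 104 103 103 103 103 102 103
152  103 102  95  74  72  83 104 104 104 104  92  43  44  50  70  99  93  61  44  42  63 102 103 104 101 102 103 102 101 103 103 103
153  104 104  98  72  74  84 104 105 104 103  93  42  49  64  79 108 103  79  54  50  63 103 101 102 102 104 101 101 102 103 102 104
154  106 105 100  73  76  81 102 106 105 101  92  46  54  55  64  83  78  66  47  43  62 102 102 102 102 102 102 102 103 103 103 102
155  104 103  99  74  73  68  74 103 104 103 101  90  45  44  48  57  55  49  39  41  61 104 104 103 102 101 102 103 102 102 103 101
156  104 106  97  71  72  69  69 103 104 103 104  94  40  40  45  52  51  49  41  58 100 103 102 102 102 104 102 102 101 102 101 102
157  104 105  99  73  75  67  67 104 104 104 102  91  42  43  41  51  53  42  36  61 102 102 104 103 104 101 102 102 102 103 103 105
158  106 104  99  72  71  69  73 104
[... 6080 characters left out ...]
132 137 138 138
280    8  14  11  13  23  71  72  99 102  75  14  18  16  15  17  10   8  13  34  98  51  16   2   9  13  20  15  15   8  98 137 138 138
284   11  15   9  13   9  41  64  55  27  12   4  14  16  12  17  10  12  12  32  90  59  17  19  14  15   0  12  10  13  12  39  79 111
288   23  23  16  19  11  10  15  15  16   9  15  15  11  13   8   7  10  20  36  90  95  35  13  15  14   8  19   9  17   8  17  11   9
292   11  16   9  12  19  10  14  10  13  12  15   8   2   9  18  19  11  17  32  69 102  38   5   8  12  13  18   6  15   9  19  13  10
296   16  13  13  12  11  18   9  12   7  20  15  15  13   5  10  10  16  22  32  80  77  17  16  17  17   7  14  17  10   8  11   6  14
```

The dumps show the -y finger is inside the cup, with the +y wall pinched. Basket is leaning slightly but held. I'll set it down on the clear worktop, feeling for contact, and open only a little.

```bash
python3 -m pendant '0 0 0 -15 0;0 0 0 -30 0;0 0 0 -45 0;0 0 0 -60 0;0 0 0 -60 0'
python3 -m pendant '0 0 0 -3 0;0 0 0 -6 0;0 0 0 -6 0'
python3 -m pendant '0 0 0 -3 0;0 0 0 -5 0;0 0 0 -5 0'
```

```text
t: 40.65
eef_pos: [0.4568, 0.25, 0.027]
tcp_rot: [-0.147, -3.126, -0.023]
ft_force: [-0.5, -0.0, -0.6]
grip_width: 0.0025
t: 40.95
eef_pos: [0.457, 0.2502, 0.0214]
tcp_rot: [-0.147, -3.126, -0.024]
ft_force: [-0.6, -0.2, -0.3]
grip_width: 0.0024
t: 41.25
eef_pos: [0.457, 0.25, 0.0163]
tcp_rot: [-0.148, -3.126, -0.024]
ft_force: [-0.2, 0.1, -1.1]
grip_width: 0.0028
```

```bash
python3 -m pendant '0 0 0 -2 0;0 0 0 -4 0;0 0 0 -4 0'
python3 -m pendant '0 0 0 -2 0;0 0 0 -3 0;0 0 0 -3 0'
python3 - <<'E'
from h import *
s,cs=snap("s23","scene");g=cv2.cvtColor(s,6);o=bot.observe();print(o["eef_pos"],o["ft_force"])
for r in range(170,200):print(r,''.join('%4d'%v for v in g[r,244:276]))
E
```

```text
t: 41.55
eef_pos: [0.4568, 0.2499, 0.012]
tcp_rot: [-0.148, -3.126, -0.023]
ft_force: [0.2, 0.1, -0.0]
grip_width: 0.002
t: 41.85
eef_pos: [0.4567, 0.2498, 0.0088]
tcp_rot: [-0.147, -3.126, -0.023]
ft_force: [0.2, -0.2, -0.8]
grip_width: 0.0028
[0.45676581 0.24986028 0.00889271] [-0.1984041   0.1638161  -0.34728977]
170  106 106 105  96  71  69  72  91 103 120 155 167  93  36  38  57  92  86  60  37  38 100 182 182 180 181 181 181 180 182 182 182
171  106 104 106  99  69  70  73  92 104 112 134 169  94  36  38  58  94  88  67  37  43  98 181 180 181 183 182 182 181 182 181 180
172  105 106 106 102  83  77  80  89 105 115 140 169  90  40  42  56  86  80  61  40  41  99 183 182 182 180 181 181 181 182 181 182
173  106 106 107 103 103 101 102 108 118 116 146 172 123  42  52  64  95  88  76  48  42  82 155 182 181 181 181 180 181 181 181 180
174  106 107 107 106 106 102 103 105 116 119 138 180 160  61  40  49  64  64  58  38  57 124 179 181 180 182 181 184 181 181 182 182
175  104 107 106 106 105 105 106 105 104 103 129 183 172 121  35  38  51  52  47  33  98 178 182 182 182 180 182 181 
[... 2507 characters left out ...]
182 183 184 185 182 182 182 182 182
195  116 114 117 126 146 146 153 180 184 177 154 140 125 128 126 117 116 114  90  84 103 159 184 182 183 184 180 182 183 181 181 182
196  177 179 177 178 180 179 180 184 182 181 162 147 150 152 151 146 138 137 162 175 177 182 182 182 182 182 182 183 182 183 182 182
197  182 184 183 183 184 184 183 184 183 180 163 146 151 154 157 155 149 148 169 184 182 183 183 183 184 182 183 181 183 181 181 181
198  183 183 185 184 185 183 183 184 183 181 163 151 155 154 157 156 155 156 171 182 182 182 182 183 183 183 183 181 182 181 182 183
199  183 183 184 183 183 183 183 181 184 180 164 154 155 156 155 158 156 153 161 181 183 181 182 180 181 182 181 182 181 182 181 182
```

```bash
python3 -m pendant '0 0 0 -1.5 0;0 0 0 -3 0;0 0 0 -3 0'
python3 -m pendant '0 0 0 -1 0;0 0 0 -2 0;0 0 0 -2 0'
python3 - <<'E'
from h import *
im,c=snap("w24");g=cv2.cvtColor(im,6);o=bot.observe();print(o["eef_pos"],o["ft_force"],proj(c,o["eef_pos"]))
for n,q in(("ground tcp",[.457,.25,0]),("ground -17",[.457,.233,0]),("rim -17 z.034",[.457,.233,.034])):print(n,proj(c,q).round(0))
a=cv2.cvtColor(cv2.imread("pics/w22.png"),6);d=cv2.absdiff(a,g)[236:300,290:350];print("diff in hand area",d.mean(),"cup area",cv2.absdiff(a,g)[210:275,250:290].mean())
E
```

```text
t: 42.2
eef_pos: [0.4567, 0.2497, 0.0057]
tcp_rot: [-0.148, -3.126, -0.022]
ft_force: [-0.6, 0.2, -0.8]
grip_width: 0.0029
t: 42.5
eef_pos: [0.4566, 0.2497, 0.0036]
tcp_rot: [-0.147, -3.125, -0.022]
ft_force: [-0.3, 0.6, -1.6]
grip_width: 0.0023
[0.45662593 0.24971018 0.00361218] [ 0.36037965 -1.24206     0.19271607] [314.93507483 231.0874052 ]
ground tcp [315. 229.]
ground -17 [290. 232.]
rim -17 z.034 [285. 257.]
diff in hand area 4.293229166666666 cup area 4.971153846153846
```

```bash
python3 -m pendant '6 0 0 0 0;6 0 0 0 0;10 0 0 0 0;15 0 0 0 0;20 0 0 0 0' 20
python3 -m pendant '22 0 0 0 0;22 0 0 0 0;22 0 0 0 0'
python3 - <<'E'
from h import *
im,c=snap("w25");s,cs=snap("s25","scene");g=cv2.cvtColor(im,6);o=bot.observe();print(o["eef_pos"],o["ft_force"],o["grip_width"])
for r in range(200,292,4):print(r,''.join('%4d'%v for v in g[r,220:372:4]))
g=cv2.cvtColor(s,6)
for r in range(176,202):print(r,''.join('%4d'%v for v in g[r,248:276]))
E
```

```text
t: 43.05
eef_pos: [0.4567, 0.2498, 0.0037]
tcp_rot: [-0.147, -3.126, -0.023]
ft_force: [-0.7, -0.6, 0.9]
grip_width: 0.0172
t: 43.35
eef_pos: [0.4567, 0.2498, 0.0037]
tcp_rot: [-0.147, -3.126, -0.023]
ft_force: [-0.1, -0.2, -0.2]
grip_width: 0.0189
[0.45665954 0.24976144 0.00368531] [-0.75685261  0.09541601  0.58645008] 0.01860436422107457
200  130 131 132 132 130 132 132 133 130 132 131 131 132 132 132 133 132 134 131 132 129 133 132 134 133 133 134 131 133 130 132 134 132 132 131 132 131 132
204  129 131 132 135 132 134 133 133 131 132 132 131 131 132 132 134 132 130 133 132 132 131 132 133 131 134 133 131 130 134 133 129 129 129 129 133 133 130
208  131 131 133 130 133 131 133 131 131 132 133 133 131 133 131 132 125 129 132 134 132 133 130 132 131 132 132 133 131 135 133 133 134 134 131 133 131 132
212  133 131 129 131 130 131 133 131 131 134 132 131 129 104  63  61  88  82 109 131 131 132 133 130 133 130 134 131 131 132 132 133 135 131 132 132 130 134
216  131 129 134 132 132 130 131 134 131 132 134  96  44  48  51  62  94  84  44  71 127 132 135 131 132 132 133 130 130 133 133 1
[... 5194 characters left out ...]
96  181 180 180 182 185 181 163 147 150 147 124 118 114 111  93  85  87 126 179 183 183 182 183 182 182 182 182 183
197  183 183 183 183 183 180 162 144 149 152 147 139 122 110  91  97 133 159 183 182 182 181 182 181 182 183 181 184
198  184 182 184 183 182 180 163 150 155 156 156 156 152 153 165 176 179 180 183 182 181 182 183 182 182 180 182 181
199  182 184 183 184 183 180 166 156 155 155 157 156 156 152 162 181 183 182 182 182 182 183 182 183 181 182 180 183
200  182 184 183 185 185 180 169 140 151 157 157 155 148 143 158 183 183 182 182 182 181 182 183 182 183 182 183 182
201  184 183 183 182 182 180 168 135 136 138 140 138 135 138 157 183 182 183 182 182 183 181 181 181 183 180 181 181
```

```bash
python3 -m pendant '26 0 0 0 0;28 0 0 0 0;28 0 0 0 0'
python3 -m pendant '28 0 0 5 0;28 0 0 12 0;28 0 0 25 0;28 0 0 25 0'
python3 - <<'E'
from h import *
s,cs=snap("s26","scene");g=cv2.cvtColor(s,6);o=bot.observe();print(o["eef_pos"],o["ft_force"],o["grip_width"])
for r in range(170,202):print(r,''.join('%4d'%v for v in g[r,248:276]))
E
```

```text
t: 43.75
eef_pos: [0.4566, 0.2497, 0.0037]
tcp_rot: [-0.147, -3.126, -0.022]
ft_force: [0.5, 0.5, -0.2]
grip_width: 0.0237
t: 44.15
eef_pos: [0.4575, 0.2506, 0.0303]
tcp_rot: [-0.148, -3.128, -0.026]
ft_force: [-0.2, 0.6, 0.1]
grip_width: 0.0239
[0.45728336 0.25023379 0.02960346] [0.27758697 0.49485699 0.07874352] 0.023780425980290027
170   67  68  75  90 105 120 154 180 162  92  36  42  51  49  47  34  94 175 182 181 180 183 179 180 179 180 181 181
171   68  72  74  91 104 111 133 181 183 155  37  40  45  55  42  34  98 180 181 180 182 182 180 180 182 181 179 181
172   83  77  81  90 106 114 142 181 181 161  36  38  37  37  36  35  99 181 180 183 180 181 182 180 180 181 180 180
173  103 101 101 106 116 116 147 182 175 134  36  32  35  34  37  38  84 159 182 181 183 181 182 180 180 182 180 181
174  105 104 105 103 116 118 138 182 174 129  40  48  54  50  48  41  64 133 182 182 181 181 181 180 180 181 181 180
175  107 106 105 104 106 103 128 181 174 128  36  42  40  39  37  36  76 149 182 181 182 181 179 180 182 182 181 181
176   81  80  79  74  72  80 123 182 181 161  59  35  36  36 
[... 2280 characters left out ...]
96  179 180 180 182 183 179 163 147 149 146 123 120 115 108  92  84  87 126 181 182 182 183 182 182 183 182 182 181
197  183 183 183 182 183 181 164 146 150 150 142 135 125 111  89  88 117 158 183 182 181 183 181 183 181 183 182 182
198  182 185 183 183 183 179 162 151 155 156 154 153 145 141 142 175 176 181 183 183 182 182 182 182 183 182 182 181
199  183 183 182 182 183 179 164 155 154 154 155 154 153 153 159 182 182 181 183 182 182 183 182 182 183 182 182 180
200  183 183 182 183 183 181 168 141 153 156 156 154 148 143 157 183 183 181 181 181 182 181 181 180 181 181 182 181
201  183 185 182 183 183 181 169 134 136 138 140 136 135 138 156 182 181 182 181 181 182 182 179 181 182 182 180 181
```

```bash
python3 -m pendant '28 0 0 30 0;28 0 0 70 0;28 0 0 115 0;100 0 0 160 0;100 0 0 205 0'
python3 -m pendant '100 0 -8 60 0;100 0 -8 65 0;100 0 -8 65 0'
python3 - <<'E'
from h import *
im,c=snap("w27");o=bot.observe();r=o["tcp_rot"];p=o["eef_pos"];print(p,2*np.arctan2(-r[1],-r[0])%6.2832)
g=cv2.GaussianBlur(cv2.cvtColor(im,6),(3,3),0)
x,y=proj(c,[.457,.238,.03]).round().astype(int);print(x,y)
sub=g[y-35:y+35,x-40:x+40];m=(sub<118).astype(np.uint8)
n,l,st,ce=cv2.connectedComponentsWithStats(m);k=1+st[1:,4].argmax();print(st[k],ce[k]+[x-40,y-35])
for i in range(4,66,2):print(y-35+i,''.join('%4d'%v for v in sub[i,14:66:2]))
E
```

```text
t: 44.7
eef_pos: [0.4568, 0.2498, 0.236]
tcp_rot: [-0.147, -3.126, -0.024]
ft_force: [1.2, 1.1, -0.2]
grip_width: 0.0522
t: 45.0
eef_pos: [0.4581, 0.2427, 0.3036]
tcp_rot: [-0.149, -3.131, -0.028]
ft_force: [0.5, -0.3, -0.4]
grip_width: 0.0853
[0.45729164 0.2418117  0.30158258] 3.0466221617175053
310 159
[ 20  18  22  30 425] [300.55529412 156.32705882]
128  144 143 142 143 143 143 143 143 143 144 143 143 143 143 142 122  92  96 105 100  94  92  93  91  91  90
130  143 142 143 143 143 143 143 142 142 144 143 142 143 143 142 131 108 101 103 102 101 101 101 101 100 100
132  143 142 143 143 142 143 143 143 142 143 143 142 143 143 142 141 137 135 135 136 135 135 135 134 135 135
134  142 142 142 143 143 143 143 142 143 143 142 142 142 142 142 142 143 143 142 143 143 143 142 142 143 143
136  142 142 143 143 143 143 142 142 143 143 143 143 143 142 142 143 143 143 143 142 142 143 143 142 143 143
138  142 142 142 142 143 143 142 142 142 143 143 143 143 142 143 142 142 143 143 143 142 143 142 142 142 143
140  143 142 142 143 142 143 143 139 135 138 142 143 143 142 143 142 142 142 143 143 142 1
[... 1934 characters left out ...]
44 144 142 142 144 143 142 143 143 143 142 143
178  142 142 143 142 143 143 142 142 143 142 142 141 143 143 143 142 142 143 143 142 142 144 143 144 143 143
180  142 142 143 143 143 142 142 142 142 142 143 143 143 143 142 142 142 143 143 142 143 144 143 143 143 144
182  142 141 142 143 143 143 143 143 143 143 143 143 143 143 142 143 142 142 143 143 144 142 143 144 143 143
184  142 142 142 142 142 142 143 143 143 142 143 143 142 143 143 143 142 144 142 143 144 143 143 143 143 142
186  142 142 142 143 143 142 143 143 143 143 143 142 142 143 143 143 143 143 143 143 142 143 143 143 143 144
188  142 143 143 141 143 142 143 142 142 142 142 143 144 142 143 143 143 143 143 144 143 144 143 144 143 144
```

The basket stands upright: pins at (300.3,141.5) and (300.7,172.5), aligned with the tool. Grasp it properly.

```bash
python3 - <<'E'
from h import *
c=cal("w27");a=onz(c,(300.3,141.2),.030);b=onz(c,(300.7,172.8),.030);m=(a+b)/2;d=b-a
o=bot.observe();print(m,np.hypot(*d[:2]),np.arctan2(-d[1],-d[0])%6.2832,"to go",(np.array([m[0],m[1]-.001,.0055])-o["eef_pos"])*1000)
E
```

```text
[0.45336576 0.22415186 0.03      ] 0.04956526577683009 3.0429171641606985 to go [  -3.92588274  -18.65984454 -296.08258052]
```

```bash
python3 -m pendant '100 -4 -19 -45 0;100 -4 -19 -90 0;100 -4 -19 -135 0;100 -4 -19 -175 0;100 -4 -19 -195 0'
python3 -m pendant '100 0 0 -25 0;100 0 0 -50 0;100 0 0 -72 0;100 0 0 -75 0'
python3 - <<'E'
from h import *
o=bot.observe();print("to go",(np.array([.4534,.2232,.0055])-o["eef_pos"])*1000)
E
```

```text
t: 45.55
eef_pos: [0.4501, 0.2204, 0.1018]
tcp_rot: [-0.147, -3.121, -0.017]
ft_force: [-0.2, -0.7, 0.9]
grip_width: 0.0852
t: 45.95
eef_pos: [0.4472, 0.2185, 0.0233]
tcp_rot: [-0.144, -3.115, -0.01]
ft_force: [-0.5, 0.4, -0.3]
grip_width: 0.0853
to go [  6.2121802    4.65622496 -17.84527989]
```

```bash
python3 -m pendant '100 6 4.5 0 0;100 6 4.5 -8 0;100 6 4.5 -15 0;100 6 4.5 -17 0;100 6 4.5 -17 0'
python3 - <<'E'
from h import *
o=bot.observe();print("to go",(np.array([.4534,.2232,.0055])-o["eef_pos"])*1000)
E
```

```text
t: 46.45
eef_pos: [0.4531, 0.2229, 0.0063]
tcp_rot: [-0.144, -3.115, -0.009]
ft_force: [0.3, -0.3, -0.3]
grip_width: 0.0852
to go [ 0.34640421  0.34807276 -0.77675874]
```

```bash
python3 -m pendant '45 0 0 0 0;0 0 0 0 0;0 0 0 0 0;0 0 0 0 0;0 0 0 0 0' 30
python3 -m pendant '0 0 0 0 0;0 0 0 0 0;0 0 0 0 0' 100
python3 -m pendant '0 0 0 8 0;0 0 0 20 0;0 0 0 50 0;0 0 0 80 0;0 0 0 100 0'
python3 - <<'E'
from h import *
o=bot.observe();r=o["tcp_rot"];print("to go",(np.array([.3674,.2885,.11])-o["eef_pos"])*1000,2*np.arctan2(-r[1],-r[0])%6.2832)
E
```

```text
t: 46.95
eef_pos: [0.4532, 0.223, 0.0066]
tcp_rot: [-0.144, -3.115, -0.01]
ft_force: [0.7, -0.1, 3.9]
grip_width: 0.0303
t: 47.25
eef_pos: [0.4534, 0.2232, 0.0072]
tcp_rot: [-0.144, -3.116, -0.01]
ft_force: [-1.1, -0.6, 7.3]
grip_width: 0.026
t: 47.75
eef_pos: [0.4535, 0.2236, 0.1092]
tcp_rot: [-0.144, -3.117, -0.012]
ft_force: [-0.4, -0.1, -1.0]
grip_width: 0.0259
to go [-86.10669392  64.92185909   0.75576432] 3.0495294469829943
```

```bash
python3 -m pendant '0 -20 15 0 0;0 -45 34 0 0;0 -70 53 0 0;0 -86 65 0 0;0 -86 65 0 0'
python3 -m pendant '0 0 0 -10 0;0 0 0 -25 0;0 0 0 -25 0;0 0 0 -25 0'
python3 - <<'E'
from h import *
o=bot.observe();r=o["tcp_rot"];print("to go",(np.array([.3674,.2885,.043])-o["eef_pos"])*1000,2*np.arctan2(-r[1],-r[0])%6.2832)
im,c=snap("w28");g=cv2.cvtColor(im,6);p=o["eef_pos"];yw=3.046;ex=np.array([np.cos(yw),np.sin(yw),0])
ctr=p+[0,0,.0104];q=proj(c,ctr+.025*ex+[0,0,.013]);print("pin exp",q)
y0=int(q[1])-10
for y in range(y0,y0+40,3):print(y,''.join('%4d'%v for v in g[y,283:349:3]))
E
```

```text
t: 48.25
eef_pos: [0.3648, 0.291, 0.1101]
tcp_rot: [-0.134, -3.116, -0.015]
ft_force: [0.1, 0.0, -1.2]
grip_width: 0.0259
t: 48.65
eef_pos: [0.3652, 0.2901, 0.0846]
tcp_rot: [-0.136, -3.116, -0.013]
ft_force: [-0.9, 0.4, -0.5]
grip_width: 0.0259
to go [  2.20635116  -1.59651    -41.63204938] 3.0542601636566213
pin exp [315.32965241 205.36750901]
195   93  90  93  93  92  92  96 118 107 156 158 157 159 116 115  98  93  94  95  93  97  96
198   92  94  90  91  93  94 100 122 140 156 159 158 158 148 119 104  93  93  95  94  95  95
201   91  93  89  92  92  94 109 154 155 157 156 157 161 157 155 113  96  93  92  95  92  95
204   91  90  92  94  94  92 109 149 153 155 141 122 147 156 153 113  92  93  93  94  91  95
207   89  93  93  89  92  93 110 150 148 140 101 107 101 138 147 108  92  92  91  92  95  93
210   93  91  90  90  91  89 102  98  66  61  98 118  97  55  63  67  87  91  92  90  93  91
213   93  92  93  91  92  87  62  54  51  54  97 114  97  52  55  53  56  83  94  93  92  93
216   93  91  88  92  76  53  50  55  52  60  79  79  86  60  56  54  51  55  77  91  90  90
219   90  87  88  86  55  49  53  45  53  57  66  69  69  59  51  52  57  51  59  87  91  85
222   90  90  91  72  51  50  58  71  83 101  68  67  80 102  84  71  60  54  53  69  92  91
225   89  90  82  51  49  66 103 113 119 112  69  66  84 116 115 117  99  70  51  58  81  88
228   89  90  72  49  74 110 114 115 118 113  68  70  88 119 117 115 112 110  74  57  70  88
231   89  89  67  89 110  93 116 117 118 113  69  68  87 117 116 115 111 103 107  83  60  88
234   85  84  62 101  80  82 106 115 116 112  86  91  91 113 115 114 112  80  84 102  56  81
```

```bash
python3 -m pendant '0 2 -1 0 0;0 2 -1 -12 0;0 2 -1 -24 0;0 2 -1 -28 0;0 2 -1 -28 0'
python3 -m pendant '0 0 0 -4 0;0 0 0 -8 0;0 0 0 -8 0'
python3 -m pendant '0 0 0 -3 0;0 0 0 -5 0;0 0 0 -5 0'
python3 -m pendant '0 0 0 -2 0;0 0 0 -3.5 0;0 0 0 -3.5 0'
```

```text
t: 49.2
eef_pos: [0.3674, 0.2893, 0.0569]
tcp_rot: [-0.136, -3.116, -0.014]
ft_force: [0.3, 0.2, -0.8]
grip_width: 0.0262
t: 49.5
eef_pos: [0.3678, 0.2888, 0.0488]
tcp_rot: [-0.137, -3.117, -0.012]
ft_force: [2.2, -0.5, -0.5]
grip_width: 0.026
t: 49.8
eef_pos: [0.3678, 0.2891, 0.0438]
tcp_rot: [-0.136, -3.117, -0.013]
ft_force: [0.6, 0.8, -2.3]
grip_width: 0.0255
t: 50.1
eef_pos: [0.3684, 0.2894, 0.0428]
tcp_rot: [-0.135, -3.121, -0.014]
ft_force: [-0.7, -5.0, 30.7]
grip_width: 0.026
```

```bash
python3 -m pendant '0 0 0 -1 0;0 0 0 -2 0;0 0 0 -2 0'
python3 -m pendant '0 0 0 0 0;0 0 0 0 0'
python3 -m pendant '15 0 0 0 0;30 0 0 0 0;45 0 0 0 0;70 0 0 0 0;100 0 0 0 0' 20
python3 -m pendant '100 0 0 0 0;100 0 0 0 0'
python3 -m pendant '100 0 0 30 0;100 0 0 70 0;100 0 0 115 0;100 0 0 160 0;100 0 0 205 0'
python3 -m pendant '100 0 0 50 0;100 0 0 55 0;100 0 0 55 0'
python3 - <<'E'
from h import *
im,c=snap("w29");s,cs=snap("s29","scene");o=bot.observe();print(o["eef_pos"])
g=cv2.cvtColor(s,6);p=cv2.cvtColor(cv2.imread("pics/s18.png"),6)
d=cv2.absdiff(g,p)[164:190,224:248];print("diff to s18 basket area",d.mean(),d.max())
for r in range(165,186):print(r,''.join('%4d'%v for v in g[r,224:248]))
a=cv2.cvtColor(cv2.imread("pics/scene0.png"),6)
D=cv2.absdiff(a,g);m=(D>30).astype(np.uint8);n,l,st,ce=cv2.connectedComponentsWithStats(cv2.dilate(m,np.ones((3,3))));print([q.tolist() for q in st[1:] if q[4]>15])
E
```

```text
t: 50.4
eef_pos: [0.3685, 0.2894, 0.0429]
tcp_rot: [-0.135, -3.123, -0.014]
ft_force: [-2.2, -3.9, 26.4]
grip_width: 0.0259
t: 50.6
eef_pos: [0.3683, 0.2891, 0.0433]
tcp_rot: [-0.134, -3.124, -0.014]
ft_force: [-0.7, -1.6, 8.8]
grip_width: 0.0258
t: 51.1
eef_pos: [0.3684, 0.2894, 0.0431]
tcp_rot: [-0.135, -3.123, -0.014]
ft_force: [0.6, 0.3, -0.3]
grip_width: 0.0661
t: 51.3
eef_pos: [0.3684, 0.2895, 0.0431]
tcp_rot: [-0.134, -3.123, -0.014]
ft_force: [-0.1, -0.5, 0.4]
grip_width: 0.0852
t: 51.8
eef_pos: [0.3679, 0.2891, 0.2498]
tcp_rot: [-0.134, -3.123, -0.014]
ft_force: [1.8, 0.4, -0.9]
grip_width: 0.0857
t: 52.1
eef_pos: [0.3685, 0.2896, 0.3062]
tcp_rot: [-0.135, -3.126, -0.017]
ft_force: [0.0, 0.3, -0.8]
grip_width: 0.0855
[0.36758262 0.2880043  0.30371156]
diff to s18 basket area 1.9022435897435896 29
165  173 174 171 172 171 173 175 172 172 172 173 172 174 173 173 173 174 174 174 175 174 176 164 108
166  173 172 174 174 173 174 175 173 173 172 173 174 172 174 173 175 173 174 176 175 175 174 158  81
167  172 173 172 173 174 172 174 173 172 167 142 153 152 137 141 141 140 133 128 
[... 1281 characters left out ...]
 72  75  73  73  76  71  93 114 158 153 178 178 175
181  175 176 175 171 159 169 170 109  86  79  83  82  81  80  73  79  84 106 112 161 164 178 177 178
182  175 175 174 175 168 171 149  91  95  78  74  70  68  73  83  92 110  88  89  98 118 162 177 177
183  176 174 175 171 149 111 105  92 106 110  82  79  81  80  85 117 149 103 101 105 127 161 179 177
184  175 176 176 175 160 107 122 145 162 158 136 111 113 126 136 167 159 142 136 117 122 137 139 148
185  171 156 154 143 135  97  99 103 104 103  97  95 106 108 108 113 112 106 106 103 104 102 107 107
[[0, 0, 159, 400, 30496], [199, 0, 41, 110, 2509], [288, 154, 7, 6, 21], [229, 169, 15, 17, 153], [293, 169, 6, 3, 18], [75, 171, 29, 10, 204]]
```

```bash
python3 -c "
from bench import bot
print(bot.finish_job(), bot.observe()['t'])"
```

```text
the job is handed in; nothing more can be done
the job is handed in; nothing more can be done
```

I handed the job in at about 52 s. The basket sits upright in the drying clip and the rod is back in its stand, but the basket left the clip once on the way and leaned. That may count against the task.

**What I did**
- I took the rod from the grey stand and hooked the basket out of its tank.
- I stood the basket on the drip mat and unhooked it without disturbing it.
- I hung the rod back in the fork; a light press gave 7 N of contact before I let go.
- I picked the basket up with the fingers and pressed it into the clip. It stopped hard at 36 N, 0.1 mm from the predicted depth.

**What went wrong**
- The scene camera suggested the basket sat up to 4 mm too high, so I re-gripped it to test the seating. I was about 4 mm off centre and used 110 N.
- That grip slipped and pulled the basket out of the clip. It leaned by roughly 20°, estimated from pixels, but did not fall over.
- I set it upright on a clear patch of worktop, gripped it again and pressed it back in.

**Last checks**
- **Seating:** the second press stopped hard at 31 N at TCP z 0.0428 m, where 0.0426 to 0.0432 was predicted. The basket's pins are level, and the scene picture matches the first seating.
- **Unresolved:** the scene camera still reads about 1 pixel (roughly 4 mm) high against the clip base. I trusted the two force stops over that reading.
- **Rod and other things:** comparing the scene picture with the start showed the rod hung as before, apart from small differences at the handle. It showed no changes at the bystanders.
- **Robot:** it ended with the gripper open, about 26 cm above the clip, touching nothing.

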